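Log the batch and hang up the counter

TASK

First turn the hanging carousel so that its one bare branch faces straight out of the side without the guard. Then take the tally counter out of its slanted stand, push its end button fully in against the black rubber pad on the bench to log the batch, and hang the counter by its eyelet on the bare branch, leaving it there hanging still with the branch still facing out. Leave the other things on the bench where they are and do not drop the counter.

Things in the scene. Friction and masses are not known exactly. Their poses are not given: they have to be found in the camera images.
- carousel: Fixed base of the hanging carousel: white disc, 210 mm diameter, 12 mm thick. Origin: centre of its underside, on the vertical turning axis. Its own -x side is the open front; over its rear half (+x) is a clear splash guard. The rotor on it has five straight steel branches 72 degrees apart: four carry other counters, one is bare.
- guard_edge (a point): Middle of the guard's front edge, at its underside, 25 mm behind the axis and 212 mm above the bench (axes as carousel). The guard is a flat level clear plate, 6 mm thick, 200 mm wide in y and 100 mm deep towards +x, on two 10 mm posts near its rear corners (112 mm behind the axis, 90 mm to each side).
- carousel_rotor (a joint): Turning angle of the rotor, rad, counter-clockwise from above positive. At 0 the bare branch points to the carousel's +x (rear, under the guard); at +pi or -pi to -x, the open front. Stops at +-5 rad. Stiff bearing (0.08 N m friction, 0.03 N m s damping): it stays where it is left; turn it by pushing sideways on a branch or a hung counter.
- hub_top (a point): Top of the rotor's round hub (28 mm diameter, top 168 mm high), on the turning axis.
- hung_next (a point): Branch centre line 60 mm from the axis on the branch next to the bare one (72 degrees counter-clockwise). It and the other three carry counters for good (rigid, never come off), upright, middle 60 mm from the axis, 20 mm wide radially, 28 mm tangentially, bodies 66 to 146 mm high, button ends down to 58, eyelets up to 169 mm. A counter is there on each branch but the bare one.
- branch_mid (a point): Point on the bare branch's centre line, 60 mm from the axis, 160.2 mm high. Axes turn with the rotor: x level, outwards along the branch, z up. Branches: 8 mm diameter round bars from the hub to 95 mm from the axis, rising outwards at 12 degrees.
- branch_tip (a point): Free end of the bare branch's centre line, 95 mm from the axis, 167.6 mm high; axes as branch_mid.
- stand: Fixed white slanted stand, foot 90 x 70 x 8 mm; origin: centre of its underside. Its pocket (clear inside 23 x 31 mm, walls 5 mm, 35 mm deep) leans 35 degrees from vertical towards the stand's own -x; the middle of the pocket's floor lies at [0, 0, 45] mm, its upper rim is 83 mm high at most.
- counter: Loose tally counter, 90 g (varies), grey: body 20 mm (x) by 28 mm (y) by 80 mm (z); grip it across the 28 mm. Origin: centre of the lower end face, where the button is; z along it to the eyelet. Starts in the stand's pocket, lower 35 mm inside, z leaning 35 degrees to the stand's -x, y along the stand's y; draw it out along its z. Either x side may face the carousel.
- counter_eye (a point): Centre of the eyelet's opening, 89 mm from the counter's origin along its z. The flat steel eyelet stands on the upper end, z = 80 to 103 mm, 28 mm wide in y, 6 mm thick in x; its opening, 20 mm wide (y) and 18 mm high (z = 80 to 98), runs through along x. When hung, it lies about 5 mm below the branch's centre line.
- counter_button (a joint): Travel of the counter's end button, m: 0 out, 0.005 fully in (a stop). Steel, 12 mm diameter, standing 8 mm out of the lower end face at 0; springs back by itself; 1.2 N to start, 4.2 N fully in.
- press_pad: Black rubber pad fixed to the bench, 60 x 60 mm, 6 mm thick; origin: centre of its underside.
- reagent_bottle: Bystander, to be left alone: amber bottle, 48 mm diameter, 110 mm tall; origin: centre of its underside.
- jar: Bystander, to be left alone: white jar, 44 mm diameter, 50 mm tall; origin: centre of its underside.
- beaker: Bystander, to be left alone: clear open beaker, 56 mm diameter, 65 mm tall; origin: centre of its underside.
- slide_box: Bystander, to be left alone: low box 80 x 30 x 25 mm; origin: centre of its underside.
- vial: Bystander, to be left alone: small clear vial, 26 mm diameter, 40 mm tall; origin: centre of its underside.
- dish: Bystander, to be left alone: flat round dish, 88 mm diameter, 14 mm tall; origin: centre of its underside.
- tube_rack: Bystander, to be left alone: white block 70 x 110 x 45 mm with six tube holes; origin: centre of its underside.
There are look-alikes about, which are no part of the job. What is meant by the counter is not brown, and is the smaller of those in its own colour. Of the things like the press_pad, leave any that is purple; of the rest the larger one is meant.

How it is judged:
By the outcome, as a careful person would: the job done as asked, in the order asked, and still so for the second after the job is handed in, with the robot touching nothing.
It also fails if it takes over 72 s, if anything falls off the work surface, if the arm or the gripper's body presses on something with over 40 N, if the wrist force passes 120 N, or if a joint passes its speed limit or range.

ROBOT

A 6-joint arm with a two-finger parallel gripper is mounted at the origin on the work surface. World frame = base frame: x ahead of the robot, y to its left, z up, the work surface at z = 0. Lengths are in m, angles in rad, forces in N, time in s.
With the tool pointing down it reaches from about 0.4 to 0.925 m from the base axis. Payload 12.5 kg.
Tool frame: the origin (TCP) lies at the very end of the fingers, on their centre line; the grasp point (between the pads) lies 19 mm behind it; x points along the fingers, y is the direction in which the jaws open and shut, and the axes are right-handed (so a half turn about x gives the same grasp; the last joint's range is limited). The gripper opens to 95 mm and grips with 3 to 60 N. Pads are 20 mm wide; open, the fingers measure 119 mm over their backs; the gripper's body (75 mm by 180 mm) begins 59 mm behind the grasp point.
Start: joints at [1.064, 0.491, 1.559, -0, 1.092, -0.106], TCP at [0.244, 0.575, 0.177] pointing down, gripper open.
Joint ranges: [-3.1, 3.1], [-0.84, 2.19], [0.05, 2.79], [-1.13, 4.28], [0.06, 2.93], [-2.69, 2.69]. Speed limits (rad/s): [2.22, 2.22, 2.79, 3.14, 3.14, 3.14].

INTERFACE

Orientations are given as a unit quaternion [x, y, z, w].
In Python, from rig import env gives the robot as it stands. The module is installed in compiled form; this text tells all that it offers.
- The arm moves only by the shell command python3 -m creep 'ROWS' [OPENING] [FORCE]. ROWS is JSON, a list of rows, each a list of 4 numbers: the shift along the tool's x, y, z in m, then the turn about the tool's x in rad. In form: [[x, y, z, twist], ...]. A call has 1 to 12 rows; each row shifts and turns the commanded pose from where the row before left it, along the tool's axes as they then stand; what a row does not reach is not made up. A row lasts 1/12 s, in which the tool goes at most 41.7 mm and 7.16 degrees, less where a joint would pass 70% of its speed; a pose out of reach is approached as far as the arm can. A call is refused whole if a number of a shift passes 0.0417 or a number of a turn 0.125, either way. A call with a gripper value outside its range is refused whole. OPENING is the opening, from 0 (shut) to 1 (fully open), set as the call begins (- or left out, the last holds). The fingers move at their own pace and stop on an object; FORCE is the grip in N (left out, the last holds). Time passes only in rows, so rows that do not move let the fingers close. It gives the time, the measured TCP pose, the force and the opening at its end, in the units of the state.
- env.get_state(): the state, without advancing time (a new reading comes with each control period).
- env.snapshot(name): name is "scene" or "top" or "wrist"; returns the picture (384x512x3 uint8, red, green, blue); there is no depth.
- env.camera_params(name): a dict with "camera_matrix" (3x3 intrinsics, pixels), "rvec" (rotation vector, rad) and "tvec" (3), from world to camera coordinates, as OpenCV has them; the wrist camera has in their place "mount" (4x4, takes a point from camera to tool coordinates, whose origin is the TCP and whose axes are the tool frame's). Camera axes: x right, y down, z forward; pixel columns grow to the right and rows downward; lengths in m; the calibration is good to about 2 mm. A picture is of the moment at which its call begins: read the wrist's pose just before it. camera_params takes no time and is no camera call.
- env.sign_off(): hands the job in, once; it reports no verdict.
The state is a dict: "time_s": time; "joint_pos": joint angles; "qd": joint speeds; "tau": joint torques, N m; "tool_pos": TCP position; "orientation": TCP orientation; "wrist_force": force on the tool from outside, world axes, zero at the start; "torque": the same for the moment, N m; "gripper_width": finger opening in m.
Only numpy, scipy, OpenCV 4.12 (cv2) and the standard library are available. Lean on these libraries where they do the work, as an engineer would, in place of code of your own. Each camera call takes 0.05 s, during which the arm holds its last target. There are 200 camera calls.

## Working session

There is one attempt and no reset: what is moved stays moved. The work goes in short steps, Python scripts to look and compute and a shell command to move; the robot and the scene stay as the last step left them, time stands still between calls to the robot, and variables do not carry over. Pictures are saved under pics/ and viewed, about 8 in all and at most 12, crops included, and the job is handed in when it is done.

```bash
mkdir -p pics; cat > h.py <<'E'
import numpy as np, cv2
from scipy.spatial.transform import Rotation as R
from rig import env
def snap(n,f):
    s=env.get_state(); im=env.snapshot(n); cv2.imwrite('pics/'+f,im[:,:,::-1]); return s,im
def cam(n,s=None):
    p=env.camera_params(n); K=np.array(p['camera_matrix'])
    if n=='wrist':
        T=np.eye(4);T[:3,:3]=R.from_quat(s['orientation']).as_matrix();T[:3,3]=s['tool_pos']
        M=np.linalg.inv(T@np.array(p['mount'])); return K,M[:3,:3],M[:3,3]
    return K,cv2.Rodrigues(np.array(p['rvec'],float))[0],np.array(p['tvec'],float).ravel()
def ray(c,px):
    K,Rm,t=c; d=Rm.T@np.linalg.inv(K)@np.array([px[0],px[1],1.]); return -Rm.T@t,d/np.linalg.norm(d)
def onz(c,px,z):
    o,d=ray(c,px); return o+d*(z-o[2])/d[2]
def proj(c,P):
    K,Rm,t=c; q=K@(Rm@np.asarray(P,float)+t); return q[:2]/q[2]
def tri(rs):
    A=0;b=0
    for o,d in rs:
        Q=np.eye(3)-np.outer(d,d);A=A+Q;b=b+Q@o
    return np.linalg.solve(A,b)
E
python3 - <<'E'
from h import *
for n in('scene','top'):
    s,im=snap(n,n+'0.png'); im2=cv2.resize(im,(800,600),interpolation=cv2.INTER_CUBIC); cv2.imwrite(f'pics/{n}0b.png',im2[:,:,::-1])
    c=cam(n); print(n,c[0].tolist(),'pos',-c[1].T@c[2])
print(s)
E
```

```text
scene [[389.91293288141316, 0.0, 258.68139798878167], [0.0, 389.91293288141316, 198.87515630426375], [0.0, 0.0, 1.0]] pos [1.35916012 0.35359146 1.2591702 ]
top [[404.1831453023513, 0.0, 244.9232294215315], [0.0, 404.1831453023513, 187.6941900217743], [0.0, 0.0, 1.0]] pos [ 0.48236577 -0.02384269  1.34821018]
{'time_s': 0.05, 'joint_pos': array([ 1.06441811e+00,  4.91572132e-01,  1.55941875e+00,  1.93380181e-05,
        1.09168258e+00, -1.05598040e-01]), 'qd': array([-0.00169932, -0.00083975, -0.00155645,  0.00025712,  0.00073052,
       -0.00085263]), 'tau': array([ 3.13366421e-03, -6.14231873e+01, -2.58915657e+01,  6.95338659e-02,
        4.70134139e-02, -1.01867074e-04]), 'tool_pos': array([0.24367982, 0.5752524 , 0.17626453]), 'orientation': array([ 0.14039128,  0.69307703, -0.14111637,  0.69283525]), 'wrist_force': array([ 0.09403638, -0.64524977, -0.78373282]), 'torque': array([-0.01830979, -0.00474266,  0.04682335]), 'gripper_width': 0.09542694809926637}
```

View pics/scene0b.png

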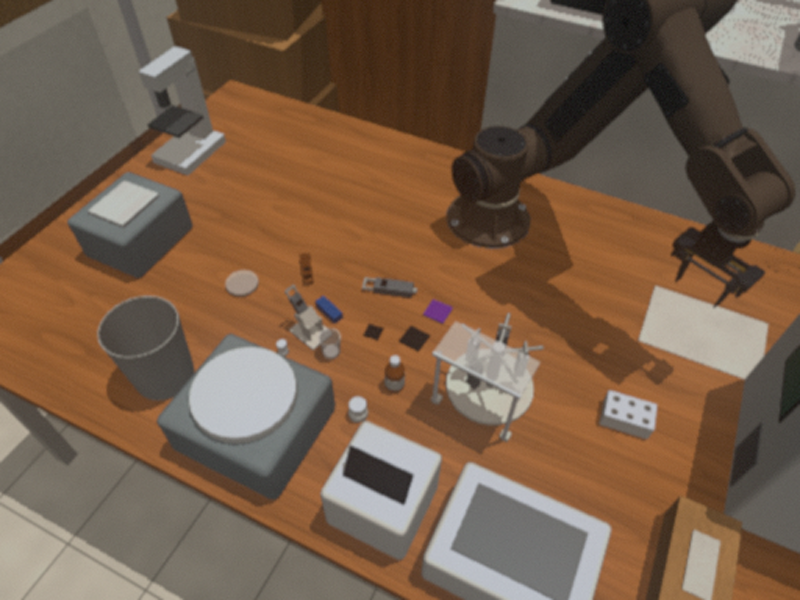

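View pics/top0b.png

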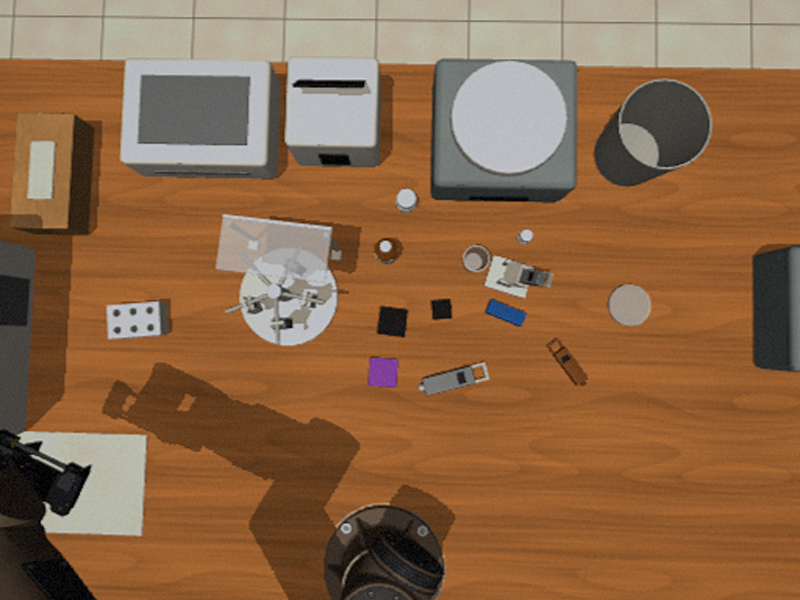

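The scene view shows the carousel at about (490,375), the stand at (310,325) and the pads at (415,338) and (373,331). In the top view the carousel is at (288,297), the big black pad at (392,321), and the stand at (512,277) with its counter leaning right (-y). The guard is on the +x side.

```bash
python3 - <<'E'
from h import *
im=cv2.imread('pics/top0.png'); sc=cv2.imread('pics/scene0.png')
a=cv2.resize(im[130:230,130:230],(400,400),interpolation=cv2.INTER_CUBIC)
b=cv2.resize(sc[195:295,265:365],(400,400),interpolation=cv2.INTER_CUBIC)
cv2.imwrite('pics/c1.png',np.hstack([a,b]))
c=cam('top'); hsv=cv2.cvtColor(im,cv2.COLOR_BGR2HSV)
# carousel disc & black pads
for name,m,z,roi in (('white',(hsv[...,1]<70)&(hsv[...,2]>120),.012,(140,225,140,235)),('black',hsv[...,2]<45,.006,(185,225,230,300))):
    M=np.zeros(m.shape,np.uint8); y0,y1,x0,x1=roi; M[y0:y1,x0:x1]=m[y0:y1,x0:x1]
    for k in cv2.findContours(M,cv2.RETR_EXTERNAL,cv2.CHAIN_APPROX_NONE)[0]:
        if cv2.contourArea(k)>60:
            r=cv2.minAreaRect(k); print(name,r,onz(c,r[0],z))
u=.64
for n,p,z in(('disc',(288,297),.012),('stand',(512,277),.008),('bottle',(387,252),.08),('dish',(630,305),.01),('box',(506,312),.02),('beaker',(476,258),.03),('glL',(217,270),.212),('glR',(331,276),.212),('guL',(223,215),.218),('guR',(331,229),.218),('eye',(545,277),.12)):
    print(n,onz(c,(p[0]*u,p[1]*u),z))
E
```

```text
white ((177.5, 180.0), (80.0, 75.0), 90.0) [0.58682299 0.23903633 0.012     ]
black ((250.73849487304688, 205.5923309326172), (16.99275779724121, 16.868722915649414), 7.125016689300537) [ 0.50770954 -0.00693046  0.006     ]
black ((282.0, 197.5), (11.0, 12.0), 90.0) [ 0.53704517 -0.10989819  0.006     ]
disc [0.55372861 0.21505437 0.012     ]
stand [ 0.60754605 -0.25938085  0.008     ]
bottle [0.64584846 0.00515469 0.08      ]
dish [ 0.55392447 -0.50618474  0.01      ]
box [ 0.53260994 -0.2456651   0.02      ]
beaker [ 0.64368086 -0.18014151  0.03      ]
glL [0.58920771 0.31076572 0.212     ]
glR [0.58294163 0.10244409 0.212     ]
guL [0.68938015 0.30219344 0.218     ]
guR [0.66773971 0.10435242 0.218     ]
eye [ 0.59852366 -0.30335494  0.12      ]
```

View pics/c1.png

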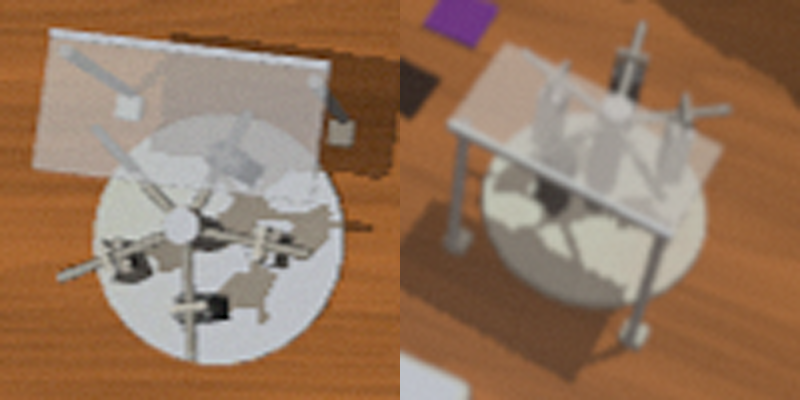

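The crop shows the hub at top pixel (175.5,186.3). Counters hang at world angles of about 113, 185, 257 and 330°. The bare branch is at about 41°, its rear part under the guard, so it needs about +132° counter-clockwise.

```bash
python3 - <<'E'
from h import *
t,s=cam('top'),cam('scene')
def two(a,b): 
    P=tri([ray(t,a),ray(s,b)]); print(P.round(4),np.abs(proj(t,P)-a).max().round(2)); return P
k=lambda x,y:(265+(x-400)/4,195+y/4); q=lambda x,y:(130+x/4,130+y/4)
H=two(q(182,225),k(618,107))
print('hub@.168',onz(t,q(182,225),.168),onz(s,k(618,107),.168))
a=onz(t,q(95,125),.1676); print('bare tip top',a, np.degrees(np.arctan2(*(a-onz(t,q(182,225),.168))[[1,0]])))
for p in ((60,275),(192,355),(320,255)):
    d=(onz(t,q(*p),.1676)-onz(t,q(182,225),.168)); print(np.degrees(np.arctan2(d[1],d[0])),np.linalg.norm(d))
g=[onz(t,q(*p),.218)for p in((50,32),(330,65),(35,168))]
print('yaw',np.degrees(np.arctan2(*((g[0]-g[1])[:2]*[-1,1])))," / ",np.degrees(np.arctan2(*(g[0]-g[2])[[1,0]])))
st=env.get_state(); print('tool axes cols\n',R.from_quat(st['orientation']).as_matrix().round(3)); print(np.array(env.camera_params('wrist')['mount']).round(3),env.camera_params('wrist')['camera_matrix'])
E
```

```text
[0.5558 0.2163 0.1623] 0.52
hub@.168 [0.55606288 0.21359815 0.168     ] [0.55920062 0.21838104 0.168     ]
bare tip top [0.62866045 0.2809746  0.1676    ] 42.863822156930155
113.63252938783019 0.09704976027865539
-173.5831844288956 0.09567479644804894
-100.86640108368532 0.10420031633202634
yaw -5.577634203085717  /  -3.9314728322325543
tool axes cols
 [[-0.     0.39   0.921]
 [-0.001  0.921 -0.39 ]
 [-1.    -0.001 -0.   ]]
[[ 0.001 -0.244  0.97  -0.207]
 [ 1.     0.    -0.001 -0.   ]
 [-0.     0.97   0.244 -0.069]
 [ 0.     0.     0.     1.   ]] [[303.8940553    0.         255.17402046]
 [  0.         303.8940553  194.44763173]
 [  0.           0.           1.        ]]
```

```bash
python3 -m creep '[[-0.04,0,0,0],[-0.04,0,0.01,0],[0,-0.012,0.036,0],[0,-0.012,0.036,0],[0,-0.012,0.036,0],[0,-0.012,0.036,0],[0,-0.012,0.036,0],[0,-0.012,0.036,0],[0,-0.012,0.036,0],[0,-0.012,0.02,0],[0,0,0,0],[0,0,0,0]]' 0 20
python3 - <<'E'
from h import *
s,im=snap('wrist','w1.png'); print(s['tool_pos'],s['orientation'])
c=cam('wrist',s)
for p,n in (((.5565,.215,.168),'hub'),((.507,-.007,.006),'pad')): print(n,proj(c,p))
t=cam('top'); q=lambda x,y:(130+x/4,130+y/4)
a,b=onz(t,q(128,105),.0),onz(t,q(340,132),.0); print(a,b)
E
```

```text
time_s: 1.1
tool_pos: [0.4665, 0.3762, 0.2565]
orientation: [0.141, 0.693, -0.142, 0.693]
wrist_force: [0.2, 0.3, 0.0]
gripper_width: 0.0206
[0.46653189 0.37618659 0.25648769] [ 0.14145614  0.69301928 -0.14171341  0.6925545 ]
hub [154.24308703 316.59259542]
pad [ 53.61455481 276.67583844]
[0.66702002 0.29686951 0.        ] [0.64797476 0.11674442 0.        ]
```

View pics/w1.png

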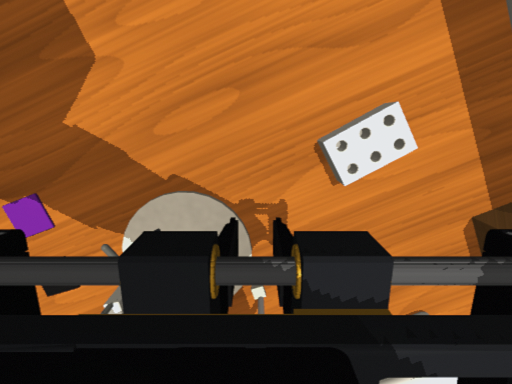

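The wrist view shows the tube rack at (370,145) and the carousel disc at (185,240), mostly hidden behind the gripper. I move on to the pushing point now.

```bash
python3 -m creep '[[0,-0.012,0.0375,0],[0,-0.012,0.0375,0],[0,-0.011,0.0375,0],[0,0,0,0],[0,0,0,0]]' 0
python3 -m creep '[[0.03,0,0,0],[0.03,0,0,0],[0.03,0,0,0],[0.0165,0,0,0],[0,0,0,0]]'
```

```text
time_s: 1.57
tool_pos: [0.5562, 0.301, 0.2563]
orientation: [0.141, 0.693, -0.141, 0.693]
wrist_force: [-0.4, 0.4, -0.6]
gripper_width: 0.0004
time_s: 1.98
tool_pos: [0.5529, 0.3021, 0.1469]
orientation: [0.139, 0.695, -0.141, 0.691]
wrist_force: [0.6, -0.8, -0.3]
gripper_width: 0.0007
```

```bash
python3 -m creep '[[0,-0.0035,-0.0066,0],[0,-0.0035,-0.0066,0],[0,-0.0046,-0.0058,0],[0,-0.0046,-0.0058,0],[0,-0.0055,-0.005,0],[0,-0.0055,-0.005,0],[0,-0.0063,-0.0039,0],[0,-0.0063,-0.0039,0],[0,-0.0068,-0.0028,0],[0,-0.0068,-0.0028,0]]'
python3 -m creep '[[0,-0.0072,-0.0016,0],[0,-0.0072,-0.0016,0],[0,-0.0074,-0.0003,0],[0,-0.0074,-0.0003,0],[0,-0.0073,0.001,0],[0,-0.0073,0.001,0],[0,-0.007,0.0023,0],[0,-0.007,0.0023,0],[0,0,0,0]]'
python3 - <<'E'
from h import *
s,im=snap('top','top1.png'); a=cv2.resize(im[130:230,130:230],(600,600),interpolation=cv2.INTER_CUBIC); cv2.imwrite('pics/c2.png',a[:,:,::-1])
E
```

```text
time_s: 2.82
tool_pos: [0.4903, 0.27, 0.1504]
orientation: [0.141, 0.693, -0.141, 0.693]
wrist_force: [-0.2, 1.1, 0.3]
gripper_width: 0.0008
time_s: 3.57
tool_pos: [0.4708, 0.2151, 0.1504]
orientation: [0.141, 0.693, -0.141, 0.693]
wrist_force: [0.5, -0.4, -0.0]
gripper_width: 0.0004
```

View pics/c2.png

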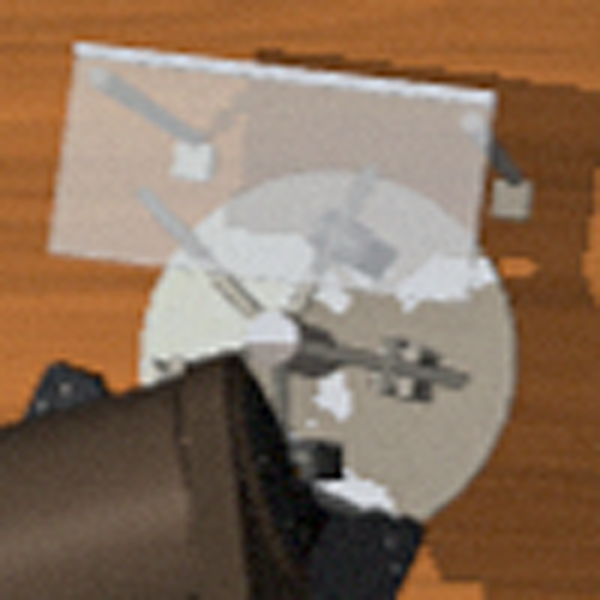

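The right-hand branch still looks to be at 257° and a branch is still at 42°. Either the rotor did not move, or it moved by exactly one 72° pitch, so I check from the scene camera.

```bash
python3 - <<'E'
from h import *
s,im=snap('scene','scene1.png'); a=cv2.resize(im[185:285,265:365],(600,600),interpolation=cv2.INTER_CUBIC); cv2.imwrite('pics/c3.png',a[:,:,::-1])
E
```

```text
(no output)
```

View pics/c3.png

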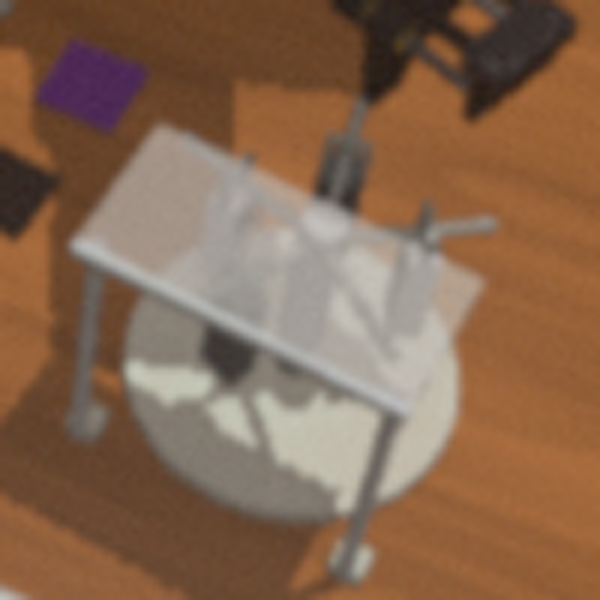

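```bash
python3 - <<'E'
from h import *
s,t=cam('scene'),cam('top')
for P in ((.4708,.2151,.1504),(.4708,.2151,.169),(.4708,.2151,.228),(.5565,.215,.168),(.4623,.2045,.1676)):
    a,b=proj(s,P),proj(t,P); print(P,'c3',((a-[265,185])*6).round(),'c2',((b-130)*6).round())
E
python3 -m creep '[[0,0,0,0]]'
```

```text
(0.4708, 0.2151, 0.1504) c3 [369. 128.] c2 [271. 512.]
(0.4708, 0.2151, 0.169) c3 [374. 109.] c2 [263. 512.]
(0.4708, 0.2151, 0.228) c3 [390.  46.] c2 [238. 512.]
(0.5565, 0.215, 0.168) c3 [323. 215.] c2 [270. 337.]
(0.4623, 0.2045, 0.1676) c3 [362.  94.] c2 [285. 530.]
time_s: 3.75
tool_pos: [0.4709, 0.2164, 0.1504]
orientation: [0.141, 0.693, -0.141, 0.693]
wrist_force: [0.8, -1.2, -0.7]
gripper_width: 0.0006
```

```bash
python3 -m creep '[[0,-0.0066,0.0035,0],[0,-0.0066,0.0035,0],[0,-0.0058,0.0045,0],[0,-0.0058,0.0045,0],[0,0,0,0]]'
python3 - <<'E'
from h import *
a=cv2.imread('pics/top1.png').astype(int); s,im=snap('top','top2.png'); d=np.abs(im[:,:,::-1].astype(int)-a).max(2)
M=(d[150:215,170:220]>40).astype(int); print(M.sum()); [print(''.join('#' if v else '.' for v in r)) for r in M[::2]]
E
```

```text
time_s: 4.17
tool_pos: [0.4763, 0.1859, 0.1504]
orientation: [0.141, 0.693, -0.141, 0.693]
wrist_force: [-0.5, 0.3, -0.0]
gripper_width: 0.0005
534
..................................................
..................................................
..................................................
..................................................
..................................................
..................................................
..................................................
..................................................
..................................................
..................................................
..................................................
..................................................
..................................................
.............................................###..
..................................................
............##.............##.....................
..........######..................................
.####........#....................................
.#######..........................................
........#######...................................
#....###.....##...................................
..########...#####................................
..#.##############................................
.###.##.###########.......#.......................
.####...############..............................
.#####..#############.............................
.######.#############.............................
.#######........######............................
.###.###.##......#####....#.......................
#########........########..###....................
###########.##############.#####..................
############..################.##.................
##############..#.#####################...........
```

```bash
python3 - <<'E'
from h import *
s,im=snap('wrist','w2.png'); c=cam('wrist',s); print(s['tool_pos']); T=np.array(s['tool_pos']); print('tcp px',proj(c,T),'grasp',proj(c,T+[0,0,.019]))
for a in (42.5,114.5,186.5,258.5): 
    a=np.radians(a); print(proj(c,np.array([.5565,.215,.1676])+.095*np.array([np.cos(a),np.sin(a),0])).round())
E
```

```text
[0.47613009 0.18643418 0.15037254]
tcp px [255.53730808 217.12495397] grasp [255.54741808 226.29616261]
[450. 355.]
[442. 215.]
[272. 196.]
[207. 332.]
```

View pics/w2.png

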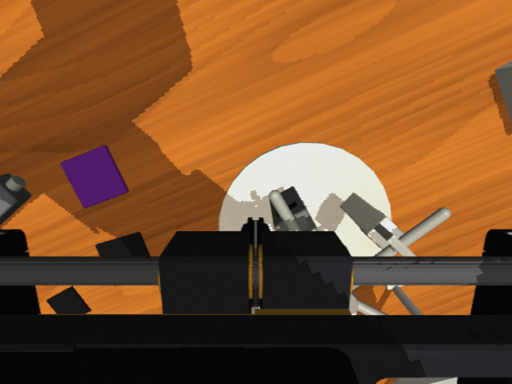

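The wrist view shows the closed fingertips at (255,218), right where the TCP should be. The branch at 186° is beside them at (275,193)–(295,230) and hasn't moved. I test contact slowly.

```bash
for i in 1; do python3 -m creep '[[0,0.004,-0.002,0],[0,0,0,0]]'; python3 -m creep '[[0,0.004,-0.002,0],[0,0,0,0]]';python3 -m creep '[[0,0.004,-0.002,0],[0,0,0,0]]';python3 -m creep '[[0,0.004,-0.002,0],[0,0,0,0]]';python3 -m creep '[[0,0.004,-0.002,0],[0,0,0,0]]'; done | grep -E 'pos|force'
python3 - <<'E'
from h import *
a=cv2.imread('pics/w2.png').astype(int); s,im=snap('wrist','w3.png')
b=cv2.imread('pics/top2.png').astype(int); s,it=snap('top','top3.png'); d=np.abs(it[:,:,::-1].astype(int)-b).max(2)
print((d[150:200,190:220]>40).sum())
E
```

```text
tool_pos: [0.4755, 0.1923, 0.1504]
wrist_force: [0.7, -0.1, -0.2]
tool_pos: [0.4752, 0.1969, 0.1503]
wrist_force: [-0.6, 0.7, 0.3]
tool_pos: [0.4749, 0.2013, 0.1503]
wrist_force: [-0.1, -0.2, 0.7]
tool_pos: [0.4747, 0.2056, 0.1503]
wrist_force: [-0.4, 0.6, -1.0]
tool_pos: [0.4744, 0.2101, 0.1503]
wrist_force: [-0.1, -0.0, 0.1]
16
```

```bash
python3 - <<'E'
from h import *
t,s=cam('top'),cam('scene')
a=(178,218.75);b=(265+242/4,195+25/4); P=tri([ray(t,a),ray(s,b)]); print('tip186',P,proj(t,P)-a,proj(s,P)-b)
st={'tool_pos':[0.47613,0.18643,0.15037],'orientation':[0.141,.693,-.141,.693]}; w=cam('wrist',st)
w_px=(275,193); print('w+s',tri([ray(w,w_px),ray(s,b)]),'w+t',tri([ray(w,w_px),ray(t,a)]))
# disc in wrist: expected centre
print(proj(w,(.5565,.215,.012)),[proj(w,(.5565-.105,.215,.012))])
im=cv2.imread('pics/w3.png')[170:260,190:350]; i2=cv2.imread('pics/w2.png')[170:260,190:350]; cv2.imwrite('pics/c4.png',cv2.resize(np.vstack([i2,im]),None,fx=3,fy=3,interpolation=cv2.INTER_CUBIC))
E
```

```text
tip186 [0.46057898 0.20467302 0.16257838] [-0.27560792  0.10167578] [-0.23880409  0.01216577]
w+s [0.46159061 0.20605293 0.16437247] w+t [0.4616839  0.20531335 0.16038129]
[303.27478201 230.42386826] [array([270.28042295, 149.935137  ])]
```

View pics/c4.png

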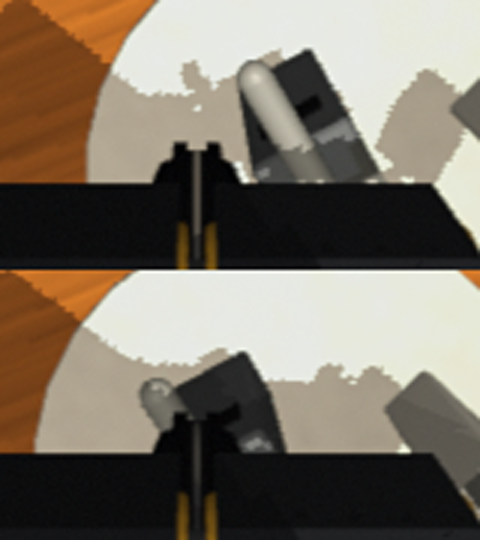

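In the lower crop the fingertips lie over the branch in the picture, so the real tips pass above it. The closed tips must be shorter than nominal. I'll go 25 mm lower and push in the open front, in two strokes.

```bash
python3 -m creep '[[0,0.009,-0.004,0],[0,0.009,-0.005,0],[0.0125,0,0,0],[0.0125,0,0,0],[0,0,0,0]]'
for i in 1; do python3 -m creep '[[0,-0.007,0.0023,0],[0,-0.007,0.0023,0],[0,0,0,0]]'; python3 -m creep '[[0,-0.0066,0.0035,0],[0,-0.0066,0.0035,0],[0,0,0,0]]'; done
python3 - <<'E'
from h import *
b=cv2.imread('pics/top3.png').astype(int); s,it=snap('top','top4.png'); d=np.abs(it[:,:,::-1].astype(int)-b).max(2)
print((d[150:200,190:220]>40).sum())
E
```

```text
time_s: 5.62
tool_pos: [0.4721, 0.2302, 0.1236]
orientation: [0.14, 0.694, -0.141, 0.692]
wrist_force: [-0.4, -0.4, -1.2]
gripper_width: 0.0006
time_s: 5.87
tool_pos: [0.472, 0.214, 0.126]
orientation: [0.141, 0.693, -0.141, 0.693]
wrist_force: [-0.4, -0.1, 0.3]
gripper_width: 0.0005
time_s: 6.12
tool_pos: [0.4734, 0.1988, 0.1257]
orientation: [0.141, 0.693, -0.141, 0.693]
wrist_force: [0.6, 0.7, -0.3]
gripper_width: 0.0001
148
```

```bash
python3 -m creep '[[0,-0.0058,0.0046,0],[0,-0.0058,0.0046,0],[0,-0.0048,0.0056,0],[0,-0.0048,0.0056,0],[0,-0.0038,0.0063,0],[0,-0.0038,0.0063,0],[0,-0.0027,0.0069,0],[0,-0.0027,0.0069,0],[0,0,0,0]]'
python3 - <<'E'
from h import *
s,im=snap('top','top5.png'); t=cam('top')
g=cv2.cvtColor(im,cv2.COLOR_RGB2GRAY).astype(float)
C=np.array([.5565,.215])
# radial profile: brightness along predicted circle r=.088 at z .166
for r,z in((.088,.166),(.06,.16)):
    v=[g[tuple(np.round(proj(t,[C[0]+r*np.cos(a),C[1]+r*np.sin(a),z])[::-1]).astype(int))] for a in np.radians(np.arange(0,360,6))]
    print(r,[int(x) for x in v])
a=cv2.resize(im[130:230,130:230],(500,500),interpolation=cv2.INTER_CUBIC); cv2.imwrite('pics/c5.png',a[:,:,::-1])
E
```

```text
time_s: 6.92
tool_pos: [0.5041, 0.1493, 0.1252]
orientation: [0.141, 0.693, -0.141, 0.693]
wrist_force: [-0.7, 0.7, 0.3]
gripper_width: 0.0008
0.088 [162, 161, 169, 175, 171, 174, 173, 179, 176, 176, 176, 145, 108, 122, 122, 118, 142, 127, 97, 67, 62, 65, 62, 47, 19, 42, 68, 74, 69, 72, 65, 66, 45, 67, 67, 68, 74, 73, 60, 62, 67, 62, 43, 39, 39, 32, 28, 18, 165, 187, 189, 188, 178, 175, 188, 187, 184, 173, 163, 166]
0.06 [184, 161, 151, 164, 166, 168, 158, 198, 207, 189, 209, 206, 207, 208, 159, 42, 48, 24, 17, 56, 74, 77, 75, 81, 91, 95, 101, 98, 93, 96, 86, 92, 89, 89, 93, 94, 98, 96, 97, 93, 84, 69, 52, 53, 78, 71, 68, 35, 110, 171, 180, 179, 180, 176, 173, 180, 189, 186, 184, 187]
```

View pics/c5.png

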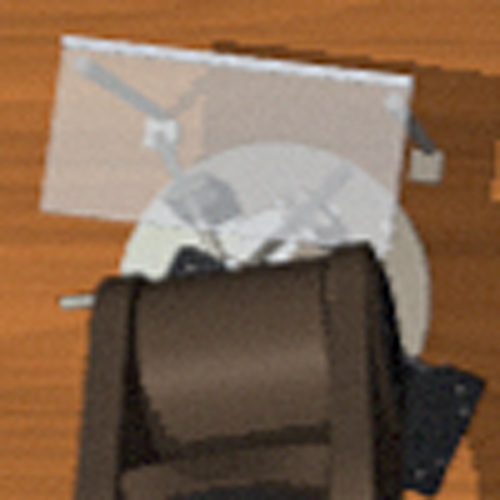

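The rotor now turns: bare-branch tip at (62,300) in the crop, about 97°. Second stroke: push the branch that is now at 169° on by about 77°.

```bash
python3 -m creep '[[0,0.002,-0.005,0],[-0.0375,0,0,0],[-0.0375,0,0,0],[0,0.03,-0.02,0],[0,0.03,-0.02,0],[0,0.03,-0.018,0],[0,0,0,0],[0.037,0,0,0],[0.0375,0,0,0],[0,0,0,0]]'
python3 -m creep '[[0,-0.0074,-0.0003,0],[0,-0.0074,-0.0003,0],[0,-0.0073,0.001,0],[0,-0.0073,0.001,0],[0,-0.007,0.0023,0],[0,-0.007,0.0023,0],[0,-0.0066,0.0035,0],[0,-0.0066,0.0035,0],[0,0,0,0]]'
python3 -m creep '[[0,-0.0058,0.0046,0],[0,-0.0058,0.0046,0],[0,-0.005,0.0055,0],[0,-0.005,0.0055,0],[0,-0.0039,0.0063,0],[0,-0.0039,0.0063,0],[0,-0.0028,0.0069,0],[0,-0.0028,0.0069,0],[0,-0.0015,0.0057,0],[0,0,0,0]]'
```

```text
time_s: 7.8
tool_pos: [0.4775, 0.2587, 0.1206]
orientation: [0.139, 0.696, -0.142, 0.69]
wrist_force: [-1.0, 0.2, -0.6]
gripper_width: 0.0005
time_s: 8.55
tool_pos: [0.4707, 0.201, 0.1258]
orientation: [0.141, 0.693, -0.141, 0.693]
wrist_force: [-0.2, 0.4, -0.0]
gripper_width: 0.0007
time_s: 9.38
tool_pos: [0.5057, 0.1476, 0.1258]
orientation: [0.141, 0.693, -0.141, 0.693]
wrist_force: [0.3, 0.3, -0.7]
gripper_width: 0.0003
```

```bash
python3 -m creep '[[0,-0.0009,0.0043,0],[0,0,0,0],[0,0.002,-0.005,0],[-0.04,0,0,0],[-0.04,0,0,0],[-0.04,0,0,0],[0,-0.032,0.021,0],[0,-0.032,0.021,0],[0,-0.032,0.021,0],[0,-0.032,0.021,0],[0,-0.032,0.021,0],[0,-0.032,0.021,0]]'
python3 -m creep '[[0,-0.032,0.021,0],[0,-0.032,0.021,0],[0,-0.032,0.021,0],[0,-0.032,0.021,0],[0,-0.032,0.021,0],[0,-0.032,0.021,0],[0,-0.032,0.021,0],[0,0,0,0]]' 1
python3 -m creep '[[0,0,0,0.117],[0,0,0,0.117],[0,0,0,0.117],[0,0,0,0.117],[0,0,0,0.117],[0,0,0,0.117],[0,0,0,0.117],[0,0,0,0.117],[0,0,0,0.117],[0,0,0,0.117],[0,0,0,0],[0,0,0,0]]'
python3 - <<'E'
from h import *
s,im=snap('top','top6.png'); s,w=snap('wrist','w4.png'); print(s['tool_pos'],s['joint_pos'].round(2)); print(R.from_quat(s['orientation']).as_matrix().round(3))
c=cam('wrist',s); print(proj(c,(.6,-.26,.1)))
a=cv2.resize(im[130:230,130:230],(384,384),interpolation=cv2.INTER_CUBIC)
cv2.imwrite('pics/c6.png',cv2.resize(np.hstack([a,w])[:,:,::-1],(800,343)))
E
```

```text
time_s: 10.38
tool_pos: [0.5453, -0.0775, 0.246]
orientation: [0.141, 0.693, -0.141, 0.693]
wrist_force: [0.6, 0.3, 0.1]
gripper_width: 0.0008
time_s: 11.05
tool_pos: [0.5935, -0.3452, 0.2445]
orientation: [0.142, 0.693, -0.142, 0.693]
wrist_force: [0.5, 0.3, -0.2]
gripper_width: 0.0486
time_s: 12.05
tool_pos: [0.5936, -0.3392, 0.2458]
orientation: [0.499, 0.501, -0.499, 0.501]
wrist_force: [-0.1, -0.4, -0.1]
gripper_width: 0.095
[ 0.59356275 -0.3393303   0.24579383] [-0.62  0.53  1.31  0.    1.31 -0.62]
[[-0.     1.     0.005]
 [ 0.     0.005 -1.   ]
 [-1.    -0.    -0.   ]]
[261.91389173 107.67025152]
```

View pics/c6.png

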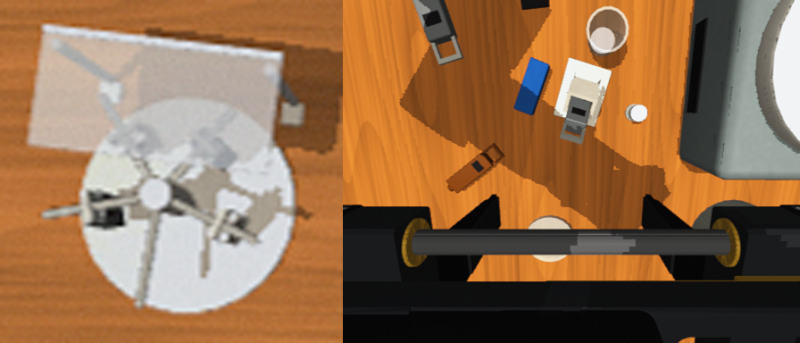

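The view shows the bare branch pointing straight to the front, pixel (141,303) from the hub at (155,193). Its direction is within about 1° of the guard normal. The counter is in the stand at (575,110), with its eyelet at (572,135), turned about 15–18°. I measure that numerically now.

```bash
python3 - <<'E'
from h import *
im=cv2.imread('pics/w4.png'); hsv=cv2.cvtColor(im,cv2.COLOR_BGR2HSV); y0,x0=56,228
for y in range(y0,166,2):
    print(y,''.join('W' if (v>190 and s<60) else 'w' if (v>120 and s<70) else 'g' if (s<90 and v>60) else 'k' if v<=60 else '.' for h,s,v in hsv[y,x0:312]))
E
```

```text
56 .....................................................wwWWWWWWWWWWWWWWWWWWWWWWw......
58 .......................................................gwwwWWWWWWWWWWWwggg..........
60 ............................................................gggggg..................
62 ....................................................................................
64 ....................................................................................
66 .........................WWWWWWWg...................................................
68 ........................WWWWWWWWWWWWWWg.............................................
70 .......................gWWWWWWWWWWWWWWWWWWWWg.......................................
72 ..g....................WWWWWWWWWWWWWWWWWWWWWWWWWWWW.................................
74 ......................gWWWWWWWWWWWWWWWWWWWWWWWWWWWWWWWWWWg..........................
76 ..k...................WWWWWWWWWWWWWWWWWWWWWWWWWWWWWWWWWWWWWWWWWg....................
78 ..k..................gWWWWWWWWWWWWWWWWWWWWWWWWWWWWWWWWWWWWWWWWWWWWWWWw..............
80 .k...................WWWWWWWWWWWWWWWWWWWW
[... 3072 characters left out ...]
.........gggggggggg...........gggggg.........................................
152 ................ggggggggggggggggg.....gggg..........................................
154 ...............ggggggggggggggggggggggggggg..........................................
156 ......................ggggggggggggggggggg...........................................
158 ............................ggggggggggggg...........................................
160 ...................................ggggg............................................
162 ....................................................................................
164 ....................................................................................
```

```bash
python3 - <<'E'
from h import *
st=env.get_state(); c=cam('wrist',st); th=np.radians(16); v=np.array([np.cos(th),-np.sin(th)]);u=np.array([-np.sin(th),-np.cos(th)])
for n,px,a,b in(('TL',(253,65.5),45,35),('TR',(305,80.5),45,-35),('BL',(236,127),-45,35)):
    p=onz(c,px,.008)[:2]; print(n,p,'S',p+(a*u+b*v)/1e3)
e=onz(c,(255.5,158),.131)[:2]; S=e-.0591*u; print('S from eye',S)
l=onz(c,(243,154),.131)[:2]; r=onz(c,(269,161),.131)[:2]; print('eye width',np.linalg.norm(l-r),np.degrees(np.arctan2(*(r-l)[::-1])))
for S in (S,):
    G=S+u*.062*np.sin(np.radians(35)); print('grasp z=62',G,.045+.062*np.cos(np.radians(35)))
    print('delta tool y,z (before twist)',G[0]-st['tool_pos'][0],-(G[1]-st['tool_pos'][1]))
E
```

```text
TL [ 0.58922715 -0.20201143] S [ 0.61046763 -0.25491551]
TR [ 0.66097576 -0.22099283] S [ 0.61492792 -0.2546023 ]
BL [ 0.56511878 -0.28401218] S [ 0.61116662 -0.25040272]
S from eye [ 0.60937113 -0.25563607]
eye width 0.028536370389065164 -14.834387805578487
grasp z=62 [ 0.59956898 -0.28982021] 0.09578742674591749
delta tool y,z (before twist) 0.006028646864549958 -0.04963811118295802
```

Stand at (0.611,-0.2545), yaw 16°. The true finger length differs from nominal, so I measure it with a careful touch on a clear patch of bench.

```bash
python3 -m creep '[[0.04,0,0.025,0],[0.04,0,0,0],[0.04,0,0,0],[0.04,0,0,0],[0.03,0,0,0],[0.016,0,0,0],[0,0,0,0],[0,0,0,0],[0,0,0,0]]' | grep -E 'pos|force'
for i in 1; do python3 -m creep '[[0.01,0,0,0],[0.01,0,0,0],[0,0,0,0]]'; python3 -m creep '[[0.004,0,0,0],[0,0,0,0]]'; python3 -m creep '[[0.004,0,0,0],[0,0,0,0]]'; python3 -m creep '[[0.004,0,0,0],[0,0,0,0]]'; done | grep -E 'pos|force'
```

```text
tool_pos: [0.5943, -0.3624, 0.0461]
wrist_force: [0.6, -0.4, -0.5]
tool_pos: [0.5929, -0.3615, 0.0229]
wrist_force: [-0.3, 0.4, 0.1]
tool_pos: [0.5933, -0.3618, 0.0199]
wrist_force: [-0.3, 0.3, -0.5]
tool_pos: [0.5934, -0.3619, 0.016]
wrist_force: [-0.7, 0.3, -1.0]
tool_pos: [0.5933, -0.3618, 0.0119]
wrist_force: [0.7, -0.4, 0.7]
```

```bash
for i in 1; do python3 -m creep '[[0.004,0,0,0],[0,0,0,0]]'; python3 -m creep '[[0.004,0,0,0],[0,0,0,0]]'; python3 -m creep '[[0.003,0,0,0],[0,0,0,0]]'; python3 -m creep '[[0.003,0,0,0],[0,0,0,0]]'; done | grep -E 'pos|force'
```

```text
tool_pos: [0.5933, -0.3618, 0.0078]
wrist_force: [-0.2, 0.4, -0.4]
tool_pos: [0.5933, -0.3618, 0.0038]
wrist_force: [0.3, -0.2, 0.4]
tool_pos: [0.5933, -0.3618, 0.0009]
wrist_force: [0.2, -0.5, -0.5]
tool_pos: [0.5933, -0.3618, -0.002]
wrist_force: [0.7, 0.1, 0.9]
```

```bash
for i in 1; do python3 -m creep '[[0.004,0,0,0],[0,0,0,0]]'; python3 -m creep '[[0.004,0,0,0],[0,0,0,0]]'; python3 -m creep '[[0.003,0,0,0],[0,0,0,0]]'; python3 -m creep '[[0.003,0,0,0],[0,0,0,0]]';  python3 -m creep '[[0.002,0,0,0],[0,0,0,0]]';done | grep -E 'pos|force'
```

```text
tool_pos: [0.5933, -0.3618, -0.0062]
wrist_force: [0.4, 0.2, -0.3]
tool_pos: [0.5933, -0.3618, -0.0103]
wrist_force: [0.2, 0.4, 0.2]
tool_pos: [0.5933, -0.3618, -0.0131]
wrist_force: [-1.4, 0.1, -0.6]
tool_pos: [0.5934, -0.3618, -0.016]
wrist_force: [-0.4, -0.6, 0.2]
tool_pos: [0.5934, -0.3619, -0.0179]
wrist_force: [-1.0, -1.6, 0.3]
```

```bash
for i in 1; do python3 -m creep '[[0.002,0,0,0],[0,0,0,0]]'; python3 -m creep '[[0.002,0,0,0],[0,0,0,0]]'; python3 -m creep '[[0.002,0,0,0],[0,0,0,0]]'; python3 -m creep '[[0.002,0,0,0],[0,0,0,0]]';  python3 -m creep '[[0.002,0,0,0],[0,0,0,0]]';done | grep -E 'pos|force'
```

```text
tool_pos: [0.5934, -0.3618, -0.0198]
wrist_force: [0.3, 0.1, 0.0]
tool_pos: [0.5934, -0.3619, -0.0219]
wrist_force: [-0.1, -0.3, -0.0]
tool_pos: [0.5934, -0.3619, -0.0239]
wrist_force: [-0.3, 0.3, -0.6]
tool_pos: [0.5934, -0.3619, -0.0259]
wrist_force: [0.3, 0.7, 0.6]
tool_pos: [0.5934, -0.3619, -0.0279]
wrist_force: [0.5, -0.1, -0.4]
```

```bash
for i in 1; do python3 -m creep '[[0.002,0,0,0],[0,0,0,0]]'; python3 -m creep '[[0.002,0,0,0],[0,0,0,0]]'; python3 -m creep '[[0.002,0,0,0],[0,0,0,0]]'; python3 -m creep '[[0.002,0,0,0],[0,0,0,0]]';  python3 -m creep '[[0.002,0,0,0],[0,0,0,0]]';done | grep -E 'pos|force'; python3 - <<'E'
from h import *
s,w=snap('wrist','w5.png'); a=cv2.imread('pics/w4.png'); cv2.imwrite('pics/c7.png',np.hstack([w[140:300,150:360,::-1]]*1).repeat(3,0).repeat(3,1))
E
```

```text
tool_pos: [0.5934, -0.3619, -0.0299]
wrist_force: [0.2, -0.3, -0.1]
tool_pos: [0.5934, -0.3618, -0.0319]
wrist_force: [0.1, -0.9, 0.1]
tool_pos: [0.5934, -0.3618, -0.0339]
wrist_force: [-0.2, 0.2, 0.3]
tool_pos: [0.5934, -0.3618, -0.0359]
wrist_force: [-0.7, 0.2, -0.3]
tool_pos: [0.5936, -0.362, -0.0374]
wrist_force: [0.3, 0.8, 2.4]
```

The bench contact comes at TCP z ≈ -0.037, so the finger ends sit about 37 mm behind the stated TCP. I'll use that offset from here on, and go over the counter.

```bash
python3 -m creep '[[-0.03,0,0,0],[-0.04,0,0,0],[-0.04,0,0,0],[-0.04,0,0,0],[-0.015,0,0,0.095],[0,0,0,0.095],[0,0,0,0.095],[0,-0.0065,-0.036,0],[0,-0.0062,-0.0365,0],[0,0,0,0],[0,0,0,0]]'
python3 -m creep '[[0.02,0,0,0],[0.02,0,0,0],[0,0,0,0],[0,0,0,0]]' | grep -E 'pos|force'
python3 - <<'E'
from h import *
s,w=snap('wrist','w6.png'); c=cam('wrist',s); print(s['tool_pos'],s['orientation'])
T=np.array(s['tool_pos'])
cv2.imwrite('pics/c7.png',cv2.resize(w[:300,:,::-1],(800,469),interpolation=cv2.INTER_CUBIC))
E
```

```text
time_s: 17.78
tool_pos: [0.6021, -0.2872, 0.1277]
orientation: [0.565, 0.425, -0.565, 0.425]
wrist_force: [0.8, 0.1, 0.6]
gripper_width: 0.095
tool_pos: [0.6013, -0.2895, 0.0869]
wrist_force: [0.8, -0.4, 0.8]
[ 0.60126227 -0.28948789  0.08687034] [-0.56585977 -0.4242829   0.56632782 -0.42315427]
```

View pics/c7.png

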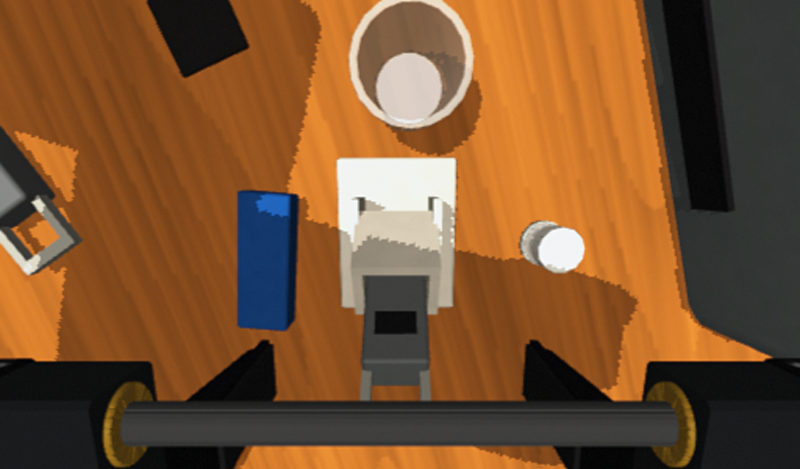

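The view shows the counter centred between the fingers (column 396 against 399) and square to them. Now lower onto it.

```bash
for i in 1; do python3 -m creep '[[0.01,0,0,0],[0.01,0,0,0],[0,0,0,0]]' 0.55; python3 -m creep '[[0.005,0,0,0],[0.005,0,0,0],[0,0,0,0]]';python3 -m creep '[[0.005,0,0,0],[0,0,0,0]]';python3 -m creep '[[0.005,0,0,0],[0,0,0,0]]';python3 -m creep '[[0.005,0,0,0],[0,0,0,0],[0,0,0,0]]'; python3 -m creep '[[0.002,0,0,0],[0,0,0,0],[0,0,0,0]]'; done | grep -E 'pos|force|width'
```

```text
tool_pos: [0.6009, -0.2885, 0.0657]
wrist_force: [-0.3, 0.2, 0.9]
gripper_width: 0.0802
tool_pos: [0.6014, -0.2885, 0.0565]
wrist_force: [-0.1, -0.5, 0.5]
gripper_width: 0.0605
tool_pos: [0.6015, -0.2886, 0.0517]
wrist_force: [0.3, 0.2, -0.3]
gripper_width: 0.053
tool_pos: [0.6015, -0.2886, 0.0467]
wrist_force: [0.6, 0.0, -0.3]
gripper_width: 0.0524
tool_pos: [0.6016, -0.2887, 0.0422]
wrist_force: [-0.3, 0.1, -0.8]
gripper_width: 0.0523
tool_pos: [0.6017, -0.2888, 0.0404]
wrist_force: [0.1, -0.2, 1.0]
gripper_width: 0.0524
```

Close on the counter.

```bash
python3 -m creep '[[0,0,0,0],[0,0,0,0],[0,0,0,0],[0,0,0,0],[0,0,0,0],[0,0,0,0],[0,0,0,0],[0,0,0,0]]' 0 30
```

```text
time_s: 20.17
tool_pos: [0.6015, -0.2887, 0.0404]
orientation: [-0.566, -0.424, 0.566, -0.424]
wrist_force: [-1.5, 1.1, 0.4]
gripper_width: 0.0278
```

```bash
python3 -m creep '[[-0.0082,0,0.0057,0],[-0.0082,0,0.0057,0],[-0.0082,0,0.0057,0],[-0.0082,0,0.0057,0],[-0.0082,0,0.0057,0],[-0.0082,0,0.0057,0],[-0.03,0,0,0],[-0.03,0,0,0],[0,0,0,0],[0,0,0,0]]'
python3 - <<'E'
from h import *
s,w=snap('wrist','w7.png'); s,t=snap('top','top7.png'); print(s['joint_pos'].round(2))
hsv=cv2.cvtColor(w,cv2.COLOR_RGB2HSV); y0,x0=120,200
for y in range(y0,270,3):
    print(y,''.join('W' if (v>190 and q<60) else 'w' if (v>120 and q<70) else 'g' if (q<90 and v>60) else 'k' if v<=60 else '.' for h,q,v in hsv[y,x0:312:2]))
E
```

```text
time_s: 21.0
tool_pos: [0.5927, -0.3225, 0.152]
orientation: [0.566, 0.423, -0.566, 0.425]
wrist_force: [-0.2, -0.2, -0.6]
gripper_width: 0.028
[-0.6   0.59  1.46  0.    1.1  -0.31]
120 ...........WWWWWWWWWWWWWWWWWWWWWWWWWWWWWWW..............
123 ...........WWWWWWWWWWWWWWWWWWWWWWWWWWWWWWW..............
126 ...........WWWWWWWgwwwwwwwwwwwwwwwgWWWWWWW..............
129 ...........WWWWWWWgwwwWWWWWWWWWWWWwWWWWWWW..............
132 ...........WWWWWWWwwwWWWWWWWWWWWWWwWWWWWWW..............
135 ...........gWWWWWWwwWWWWWWWWWWWWWWWWWWWWWw..............
138 ............WWWWWWwwWWWWWWWWWWWWWWWWWWWWWW..............
141 ............WWWWWWwWWWWWWWWWWWWWWWWWWWWWWw..............
144 ............WWWWwWWWWWWWwwWwWWWWWWWWWWWWWW..............
147 ............WWWWwwwwWWWWwwwwwwwwWWWWWWWWWW..............
150 ............WWWWWWWWWWWWWWWWWWWWWWWWWWWWWW..............
153 ............wwwwwwwwwwwwwwwwwwwwwwwwwwwwwW..............
156 ........................gggggggg........................
159 .................ggggggggggggggggggggg..................
162 .................ggggggggggggggggggggg..................
165
[... 1431 characters left out ...]
kkkkkkkkkkggggkkkkkkkkk...kkk
237 kkk...kkkkkkkkkggggkkkkkkkkkkkkkkkkkkggggkkkkkkkkkk..kkk
240 kkk..kkkkkkkkkkggggkkkkkkkkkkkkkkkkkkggggkkkkkkkkkkk.kkk
243 kkkkkkkkkkkkkkkggggggggggggggggggggggggggkkkkkkkkkkkkkkk
246 ...kkkkkkkkkkkkggggggggggggggggggggggggggkkkkkkkkkkkk...
249 ....kkkkkkkkkkkggggggggggggggggggggggggggkkkkkkkkkkk....
252 ....kkkkkkkkkkkggggggggggggggggggggggggggkkkkkkkkkkk....
255 ....kkkkkkkkkkkggggggggggggggggggggggggggkkkkkkkkkkk....
258 ..kkkkkkkkkkkkkkkkkkkkkkkkkkkkkkkkkkkkkkkkkkkkkkkkkkkk..
261 ..kkkkkkkkkkkkkkkkkkkkkkkkkkkkkkkkkkkkkkkkkkkkkkkkkkkkk.
264 .kkkkkkkkkkkkkkkkkkkkkkkkkkkkkkkkkkkkkkkkkkkkkkkkkkkkkk.
267 .gggggggggggggggggggggggggggggggggggggggggggggggggggggg.
```

```bash
python3 - <<'E'
from h import *
t=cam('top'); im=cv2.imread('pics/top0.png'); g=cv2.cvtColor(im,cv2.COLOR_BGR2HSV)[...,2]
M=np.zeros(g.shape,np.uint8); M[190:222,235:268]=(g[190:222,235:268]<70)
k=max(cv2.findContours(M,cv2.RETR_EXTERNAL,cv2.CHAIN_APPROX_NONE)[0],key=cv2.contourArea); r=cv2.minAreaRect(k); print(r)
a=np.radians(r[2]); e=onz(t,(r[0][0]+10*np.cos(a),r[0][1]+10*np.sin(a)),.006)-onz(t,r[0],.006); C=onz(t,r[0],.006)
ang=np.degrees(np.arctan2(e[1],e[0])); print(C,ang)
n=-e[:2]/np.linalg.norm(e[:2]); print('n',n,np.degrees(np.arctan2(n[1],n[0])))
s=env.get_state(); Rm=R.from_quat(s['orientation']).as_matrix(); mz=-Rm[:2,2]; print('-z ang',np.degrees(np.arctan2(mz[1],mz[0])))
P=C[:2]-.088*n; d=np.r_[P-s['tool_pos'][:2],0]; print('target',P,'tool delta',Rm.T@d)
E
```

```text
((250.81541442871094, 205.47695922851562), (17.3648624420166, 17.3648624420166), 7.125016689300537)
[ 0.50809818 -0.0071764   0.006     ] -95.7191417776444
n [0.09965218 0.99502233] 84.28085822235562
-z ang 73.66123023773481
target [ 0.49932879 -0.09473837] tool delta [ 1.39828681e-04 -1.52463615e-01 -1.91755916e-01]
```

```bash
python3 -m creep '[[0,-0.0218,-0.0274,0],[0,-0.0218,-0.0274,0],[0,-0.0218,-0.0274,0],[0,-0.0218,-0.0274,0],[0,-0.0218,-0.0274,0],[0,-0.0218,-0.0274,0],[0,-0.0218,-0.0274,0],[0,0,0,-0.0925],[0,0,0,-0.0925],[0,0,0,0]]' | grep -E 'pos|orie'
python3 -m creep '[[0.03,0,0,0],[0.03,0,0,0],[0.03,0,0,0],[0.025,0,0,0],[0.01,0,0,0],[0,0,0,0],[0,0,0,0]]' - 12| grep -E 'pos|force|width'
for i in 1; do python3 -m creep '[[0.005,0,0,0],[0.003,0,0,0],[0,0,0,0],[0,0,0,0]]'; python3 -m creep '[[0.004,0,0,0],[0,0,0,0]]'; python3 -m creep '[[0.003,0,0,0],[0,0,0,0]]';  done | grep -E 'pos|force'
```

```text
tool_pos: [0.4991, -0.094, 0.149]
orientation: [-0.523, -0.476, 0.523, -0.475]
tool_pos: [0.4996, -0.0948, 0.0247]
wrist_force: [-0.5, -0.6, -0.7]
gripper_width: 0.0279
tool_pos: [0.4998, -0.0947, 0.0172]
wrist_force: [-0.0, 0.4, -1.4]
tool_pos: [0.4995, -0.0946, 0.0125]
wrist_force: [-1.0, 0.2, -0.8]
tool_pos: [0.4994, -0.0946, 0.0093]
wrist_force: [0.4, 0.3, -1.3]
```

```bash
for i in 1; do python3 -m creep '[[0.002,0,0,0],[0,0,0,0]]'; python3 -m creep '[[0.002,0,0,0],[0,0,0,0]]'; python3 -m creep '[[0,0,-0.004,0],[0,0,-0.004,0],[0,0,0,0]]'; python3 -m creep '[[0,0,-0.003,0],[0,0,-0.003,0],[0,0,0,0]]';python3 -m creep '[[0,0,-0.003,0],[0,0,0,0]]';python3 -m creep '[[0,0,-0.003,0],[0,0,0,0]]';python3 -m creep '[[0,0,-0.003,0],[0,0,0,0]]'; done | grep -E 'pos|force'
```

```text
tool_pos: [0.4995, -0.0946, 0.0074]
wrist_force: [0.3, 0.3, -1.6]
tool_pos: [0.4996, -0.0947, 0.0055]
wrist_force: [-0.8, 0.5, -0.9]
tool_pos: [0.5004, -0.086, 0.0057]
wrist_force: [0.7, -1.1, -0.9]
tool_pos: [0.5011, -0.0802, 0.0058]
wrist_force: [-0.2, -0.3, 0.7]
tool_pos: [0.5014, -0.0775, 0.0058]
wrist_force: [0.0, -0.2, 1.7]
tool_pos: [0.5017, -0.0746, 0.0058]
wrist_force: [0.4, -0.7, 2.3]
tool_pos: [0.502, -0.0716, 0.0058]
wrist_force: [-0.6, -2.8, 1.6]
```

```bash
cat > asc.py <<'E'
from h import *
import sys
s,w=snap('wrist',sys.argv[1]); hsv=cv2.cvtColor(w,cv2.COLOR_RGB2HSV)
for y in range(110,225,3): print(y,''.join('W' if (v>190 and q<60) else 'w' if (v>120 and q<70) else 'g' if (q<90 and v>60) else 'k' if v<=60 else '.' for h,q,v in hsv[y,200:312:2]))
c=cam('wrist',s)
for nm,P in(('pad near corners',None),):
    C=np.array([.5081,-.0072]);n=np.array([.0997,.995]);m=np.array([.995,-.0997])
    for a,b in((-1,-1),(1,-1),(1,1),(-1,1)): print((proj(c,np.r_[C+.03*a*m+.03*b*n,.006])).round(),end=' ')
print()
E
python3 asc.py w8.png
```

```text
110 ......kkkkkkkkkkkkkkkkkkkkkkkkkkkkkkkkkkkkkkkkkkkkk.....
113 ......kkkkkkkkkkkkkkkkkkkkkkkkkkkkkkkkkkkkkkkkkkkkk.....
116 ......kkkkkkkkkkkkkkkkkkkkkkkkkkkkkkkkkkkkkkkkkkkkk.....
119 ......kkkkkkkkkkkkkkkkkkkkkkkkkkkkkkkkkkkkkkkkkkkkk.....
122 ......kkkkkkkkkkkkkkkkkkkkkkkkkkkkkkkkkkkkkkkkkkkk......
125 ......kkkkkkkkkkkkkkkkkkkkkkkkkkkkkkkkkkkkkkkkkkkk......
128 .......kkkkkkkkkkkkkkkkkkkkkkkkkkkkkkkkkkkkkkkkkkk......
131 ......kkkkkkkkkkkkkkkkkkkkkkkkkkkkkkkkkkkkkkkkkkkk......
134 .......kkkkkkkkkkkkkkkkkkkkkkkkkkkkkkkkkkkkkkkkkkk......
137 .......kkkkkkkkkkkkkkkkkkkkkkkkkkkkkkkkkkkkkkkkkkk......
140 .......kkkkkkkkkkkkkkkkkkkkkkkkkkkkkkkkkkkkkkkkkkk......
143 .......kkkkkkkkkkkkkkkkkkkkkkkkkkkkkkkkkkkkkkkkkkk......
146 .......kkkkkkkkkkkkkkkkkkkkkkkkkkkkkkkkkkkkkkkkkkk......
149 .......kkkkkkkkkkkkkkkkkkkkkkkkkkkkkkkkkkkkkkkkkkk......
152 .......kkkkkkkkkkkkkkkkkkkkkkkkkkkkkkkkkkkkkkkkkkk......
155 .......kkkkkkkkkkkkkkkkkkkkkkkkkkkkkkkkkkkkkkkkkkk......
158 .......kkkkkkkkkkkggggggggggggggggggggkkkkkkkkkkkk......
161 .......kkkkkkkkkkkgggggggggggggggggggggkkkkkkkkkkk......
16
[... 626 characters left out ...]
..gggggggggggggggggggggggg................
197 ................gggggggggggggggggggggggg................
200 ................gggggggggggggggggggggggg................
203 ................gggggggggggggggggggggggg................
206 ................gggggggggggggggggggggggg................
209 ................gggggggggggggggggggggggg................
212 ................gggggggggggggggggggggggg................
215 ................gggggggggggggggggggggggg................
218 .............kk.gggggggggggggggggggggggg.kk.............
221 ............kkkkgggggggggggggggggggggggggkkk............
224 ..........kkkkkgggggkkkkkkkkkkkkkkkkkggggkkkkk..........
[212. 168.] [299. 168.] [303.  75.] [209.  75.]
```

The counter's tilt is unchanged (lower edge at row 158). The button caught only the top of the pad's edge, so I back off, go 3.5 mm lower and retry.

```bash
for i in 1; do python3 -m creep '[[-0.004,0,0.006,0],[0,0,0.008,0],[0.004,0,0,0],[0.0035,0,0,0],[0,0,0,0],[0,0,0,0]]'; python3 -m creep '[[0,0,-0.004,0],[0,0,-0.004,0],[0,0,0,0]]';python3 -m creep '[[0,0,-0.003,0],[0,0,0,0]]';python3 -m creep '[[0,0,-0.003,0],[0,0,0,0]]';python3 -m creep '[[0,0,-0.003,0],[0,0,0,0]]'; done | grep -E 'pos|force'; python3 asc.py w9.png | sed -n 10,22p
```

```text
tool_pos: [0.5005, -0.0858, 0.0019]
wrist_force: [0.8, -1.2, 2.3]
tool_pos: [0.5012, -0.077, 0.0022]
wrist_force: [-0.9, -0.8, 3.2]
tool_pos: [0.5017, -0.0747, 0.0025]
wrist_force: [-1.4, -4.8, 5.8]
tool_pos: [0.502, -0.072, 0.0028]
wrist_force: [-3.0, -7.9, 9.5]
tool_pos: [0.5023, -0.0691, 0.0029]
wrist_force: [-4.0, -9.0, 11.6]
137 ......kkkkkkkkkkkkkkkkkkkkkkkkkkkkkkkkkkkkkkkkkkkk......
140 ......kkkkkkkkkkkkkkkkkkkkkkkkkkkkkkkkkkkkkkkkkkkk......
143 ......kkkkkkkkkkkkkkkkkkkkkkkkkkkkkkkkkkkkkkkkkkkk......
146 .......kkkkkkkkkkkkkkkkkkkkkkkkkkkkkkkkkkkkkkkkkkk......
149 ......kkkkkkkkkkkkkkkkkkkkkkkkkkkkkkkkkkkkkkkkkkkk......
152 .......kkkkkkkkkkkkkkkkkkkkkkkkkkkkkkkkkkkkkkkkkkk......
155 .......kkkkkkkkkkkkkkkkkkkkkkkkkkkkkkkkkkkkkkkkkkk......
158 .......kkkkkkkkkkkkkkkkkkkkkkkkkkkkkkkkkkkkkkkkkkk......
161 .......kkkkkkkkkkkkkkkkkkkkkkkkkkkkkkkkkkkkkkkkkkk......
164 .......kkkkkkkkkkkkkkkkkkkkkkkkkkkkkkkkkkkkkkkkkkk......
167 .......kkkkkkkkkkkggggggggggggggggggggkkkkkkkkkkkk......
170 .................gggggggggggggggggggggg.................
173 .................gggggggggggggggggggggg.................
```

It rotates now (edge row 158 → 166). I continue along an arc, rising as it turns upright.

```bash
for i in 1; do python3 -m creep '[[-0.003,0,-0.002,0],[0,0,0,0]]'; python3 -m creep '[[-0.0022,0,-0.004,0],[0,0,0,0]]';python3 -m creep '[[-0.0018,0,-0.004,0],[0,0,0,0]]';python3 -m creep '[[-0.0015,0,-0.004,0],[0,0,0,0]]'; done | grep -E 'pos|force'; python3 asc.py w10.png | sed -n '10,27p;39,40p'
```

```text
tool_pos: [0.5025, -0.0665, 0.0057]
wrist_force: [0.6, -0.7, 3.6]
tool_pos: [0.5029, -0.0623, 0.0076]
wrist_force: [-0.3, -1.7, 3.0]
tool_pos: [0.5032, -0.0582, 0.0094]
wrist_force: [-0.1, 0.9, 2.4]
tool_pos: [0.5036, -0.0541, 0.0109]
wrist_force: [0.1, 1.0, 3.4]
137 .......kkkkkkkkkkkkkkkkkkkkkkkkkkkkkkkkkkkkkkkkkkk......
140 .......kkkkkkkkkkkkkkkkkkkkkkkkkkkkkkkkkkkkkkkkkkk......
143 .......kkkkkkkkkkkkkkkkkkkkkkkkkkkkkkkkkkkkkkkkkkk......
146 .......kkkkkkkkkkkkkkkkkkkkkkkkkkkkkkkkkkkkkkkkkkk......
149 .......kkkkkkkkkkkkkkkkkkkkkkkkkkkkkkkkkkkkkkkkkkk......
152 ........kkkkkkkkkkkkkkkkkkkkkkkkkkkkkkkkkkkkkkkkkk......
155 ........kkkkkkkkkkkkkkkkkkkkkkkkkkkkkkkkkkkkkkkkk.......
158 ........kkkkkkkkkkkkkkkkkkkkkkkkkkkkkkkkkkkkkkkkk.......
161 ........kkkkkkkkkkkkkkkkkkkkkkkkkkkkkkkkkkkkkkkkk.......
164 ........kkkkkkkkkkkkkkkkkkkkkkkkkkkkkkkkkkkkkkkkk.......
167 ........kkkkkkkkkkkkkkkkkkkkkkkkkkkkkkkkkkkkkkkkk.......
170 ........kkkkkkkkkkkkkkkkkkkkkkkkkkkkkkkkkkkkkkkkk.......
173 ........kkkkkkkkkkkkkkkkkkkkkkkkkkkkkkkkkkkkkkkkk.......
176 ........kkkkkkkkkkggggggggggggggggggggkkkkkkkkkkk.......
179 ........kkkkkkkkkkggggggggggggggggggggkkkkkkkkkkk.......
182 ........kkkkkkkkkkgggggggggggggggggggggkkkkkkkkkk.......
185 ........kkkkkkkkkkgggggggggggggggggggggkkkkkkkkkk.......
188 .........kkkkkkkkkgggggggggggggggggggggkkkkkkkkk........
224 ..........kkkkkkggggggggggggggggggggggggkkkkkk..........
[214. 191.] [298. 191.] [301. 104.] [211. 104.]
```

Tilt is now about 20°, and the button has slid up onto the pad. One more straightening pass against the pad edge, with a lighter grip.

```bash
for i in 1; do python3 -m creep '[[-0.012,0,0,0],[0,0,0.01,0],[0,0,0.011,0],[0,0,0,0],[0.006,0,0,0],[0.006,0,0,0],[0,0,0,0]]' - 8; python3 -m creep '[[0,0,-0.004,0],[0,0,-0.004,0],[0,0,0,0]]';python3 -m creep '[[-0.0007,0,-0.004,0],[-0.0007,0,-0.004,0],[0,0,0,0]]';python3 -m creep '[[-0.0007,0,-0.004,0],[0,0,0,0]]';python3 -m creep '[[-0.0006,0,-0.004,0],[0,0,0,0]]';python3 -m creep '[[-0.0004,0,-0.004,0],[0,0,0,0]]'; done | grep -E 'pos|force'; python3 asc.py w11.png | sed -n '16,34p;39,40p'
```

```text
tool_pos: [0.5007, -0.0756, 0.0091]
wrist_force: [0.1, -0.1, -1.0]
tool_pos: [0.5023, -0.0669, 0.0107]
wrist_force: [-0.8, -0.3, -1.8]
tool_pos: [0.5034, -0.0591, 0.0125]
wrist_force: [-1.3, 0.4, 1.5]
tool_pos: [0.5037, -0.0553, 0.0131]
wrist_force: [-0.0, 1.2, 1.2]
tool_pos: [0.504, -0.0513, 0.0135]
wrist_force: [-0.5, 1.0, 1.6]
tool_pos: [0.5042, -0.0474, 0.0138]
wrist_force: [0.1, 0.8, 0.4]
155 ........kkkkkkkkkkkkkkkkkkkkkkkkkkkkkkkkkkkkkkkkk.......
158 ........kkkkkkkkkkkkkkkkkkkkkkkkkkkkkkkkkkkkkkkkk.......
161 ........kkkkkkkkkkkkkkkkkkkkkkkkkkkkkkkkkkkkkkkkk.......
164 ........kkkkkkkkkkkkkkkkkkkkkkkkkkkkkkkkkkkkkkkkk.......
167 ........kkkkkkkkkkkkkkkkkkkkkkkkkkkkkkkkkkkkkkkkk.......
170 ........kkkkkkkkkkkkkkkkkkggwgkkkkkkkkkkkkkkkkkkk.......
173 ........kkkkkkkkkkkkkkkggggggggggggggkkkkkkkkkkkk.......
176 ........kkkkkkkkkkggggggggggggggggggggkkkkkkkkkkk.......
179 ........kkkkkkkkkkggggggggggggggggggggkkkkkkkkkkk.......
182 ........kkkkkkkkkkgggggggggggggggggggggkkkkkkkkkk.......
185 ........kkkkkkkkkkgggggggggggggggggggggkkkkkkkkkk.......
188 ........kkkkkkkkkggggggggggggggggggggggkkkkkkkkk........
191 ........kkkkkkkkkggggggggggggggggggggggkkkkkkkkk........
194 ........kkkkkkkkkggggggggggggggggggggggkkkkkkkkk........
197 .................gggggggggggggggggggggg.................
200 .................gggggggggggggggggggggg.................
203 .................gggggggggggggggggggggg.................
206 .................gggggggggggggggggggggg.................
209 ................gggggggggggggggggggggggg................
224 ..........kkkkkkggggggggggggggggggggggggkkkkkk..........
[215. 199.] [297. 199.] [300. 115.] [212. 115.]
```

It stayed at about 20° and rode onto the pad. At that tilt the button can still go fully in, with 1.4 mm to spare before the body edge touches. So I grip hard and press along the counter's axis over the middle of the pad.

```bash
for i in 1; do python3 -m creep '[[-0.008,0,0,0],[0,0,-0.006,0],[0,0,-0.006,0],[0,0,0,0],[0,0,0,0],[0,0,0,0]]' - 50; python3 -m creep '[[0.003,0,-0.001,0],[0.003,0,-0.001,0],[0,0,0,0],[0,0,0,0]]'; python3 -m creep '[[0.002,0,-0.0007,0],[0,0,0,0]]';python3 -m creep '[[0.002,0,-0.0007,0],[0,0,0,0]]';python3 -m creep '[[0.001,0,-0.0004,0],[0,0,0,0]]';python3 -m creep '[[0.001,0,-0.0004,0],[0,0,0,0]]'; done | grep -E 'pos|force'
```

```text
tool_pos: [0.5054, -0.0358, 0.0217]
wrist_force: [-0.9, 0.3, -0.1]
tool_pos: [0.5055, -0.0339, 0.0154]
wrist_force: [-0.3, -0.4, -0.5]
tool_pos: [0.5058, -0.0333, 0.0136]
wrist_force: [-0.2, -0.1, 0.0]
tool_pos: [0.5059, -0.0325, 0.0117]
wrist_force: [0.2, -0.4, 1.8]
tool_pos: [0.506, -0.0321, 0.0108]
wrist_force: [0.7, 0.9, 2.6]
tool_pos: [0.506, -0.0317, 0.0098]
wrist_force: [0.1, 1.8, 3.8]
```

```bash
for i in 1; do python3 -m creep '[[0.001,0,-0.0004,0],[0,0,0,0]]';python3 -m creep '[[0.001,0,-0.0004,0],[0,0,0,0]]';python3 -m creep '[[0.001,0,-0.0004,0],[0,0,0,0]]';python3 -m creep '[[0.001,0,-0.0004,0],[0,0,0,0]]'; done | grep -E 'pos|force'; python3 asc.py w12.png | sed -n '18,34p;39,40p'
```

```text
tool_pos: [0.5061, -0.0314, 0.009]
wrist_force: [-1.1, 0.9, 6.7]
tool_pos: [0.5062, -0.0313, 0.0087]
wrist_force: [-3.2, -3.0, 18.3]
tool_pos: [0.5063, -0.0312, 0.0085]
wrist_force: [-6.9, -6.5, 30.6]
tool_pos: [0.5064, -0.0312, 0.0083]
wrist_force: [-9.4, -10.3, 42.8]
161 .......kkkkkkkkkkkkkkkkkkkkkkkkkkkkkkkkkkkkkkkkkk.......
164 .......kkkkkkkkkkkkkkkkkkkkkkkkkkkkkkkkkkkkkkkkkk.......
167 .......kkkkkkkkkkkkkkkkkkkkkkkkkkkkkkkkkkkkkkkkkk.......
170 .......kkkkkkkkkkkkkkkkkkkkkkkkkkkkkkkkkkkkkkkkkk.......
173 .......kkkkkkkkkkkkkkkkkkkkkkkkkkkkkkkkkkkkkkkkkk.......
176 .......kkkkkkkkkkkggggggggggggggggggggkkkkkkkkkkk.......
179 .......kkkkkkkkkkkggggggggggggggggggggkkkkkkkkkkk.......
182 .......kkkkkkkkkkkggggggggggggggggggggkkkkkkkkkkk.......
185 .......kkkkkkkkkkggggggggggggggggggggggkkkkkkkkkk.......
188 ........kkkkkkkkkggggggggggggggggggggggkkkkkkkkkk.......
191 ........kkkkkkkkkggggggggggggggggggggggkkkkkkkkkk.......
194 ........kkkkkkkkkggggggggggggggggggggggkkkkkkkkkk.......
197 ........kkkkkkkkkggggggggggggggggggggggkkkkkkkkkk.......
200 ........kkkkkkkkkggggggggggggggggggggggkkkkkkkkkk.......
203 ........kkkkkkkkkggggggggggggggggggggggkkkkkkkkkk.......
206 ........kkkkkkkkkggggggggggggggggggggggkkkkkkkkkk.......
209 ........kkkkkkkkkgggggggggggggggggggggggkkkkkkkk........
224 ..........kkkkkkggggggggggggggggggggggggkkkkkk..........
[214. 223.] [296. 223.] [299. 139.] [211. 139.]
```

The force rose from 4.7 N through the stop to 43 N, so the button is fully in. Now lift, turn a quarter turn for hanging, and compute the branch line from the unobstructed top picture.

```bash
python3 -m creep '[[-0.01,0,0.003,0],[-0.04,0,0,0],[-0.04,0,0,0],[-0.04,0,0,0],[-0.01,0,0,0],[0,0,0,0]]' - 30 | grep -E 'time|pos'
python3 -m creep '[[0,0,0.025,-0.12],[0,0,0.02,-0.12],[0,0,0,-0.12],[0,0,0,-0.12],[0,0,0,-0.12],[0,0,0,-0.12],[0,0,0,-0.12],[0,0,0,-0.12],[0,0,0,-0.12],[0,0,0,-0.12],[0,0,0,-0.12],[0,0,0,-0.12]]'
python3 -m creep '[[0,0,0,-0.12],[0,0,0,0],[0,0,0,0]]'
python3 - <<'E'
from h import *
t=cam('top'); q=lambda x,y:(130+x/3.43,130+y/3.43)
tip=onz(t,q(141,303),.1676); hub=onz(t,q(155,193),.168); d=(tip-hub)[:2]; print(tip,hub,np.linalg.norm(d),np.degrees(np.arctan2(d[1],d[0])))
for p in((43,214),(258,240)):
    e=(onz(t,q(*p),.1676)-hub)[:2]; print(np.degrees(np.arctan2(e[1],e[0])),np.linalg.norm(e))
g=[onz(t,q(*p),.218)[:2] for p in((43,27),(283,54))]; e=g[0]-g[1]; print('guard y axis ang-90',np.degrees(np.arctan2(e[1],e[0]))-90)
# fine bar fit in top6: bright ridge along branch
im=cv2.imread('pics/top6.png',0).astype(float); pts=[]
for r in np.arange(.03,.092,.004):
    z=.1602+(r-.06)*.2126+.004; best=[]
    A=np.radians(np.arange(166,182,.5)); vals=[cv2.getRectSubPix(im.astype(np.float32),(1,1),tuple(map(float,proj(t,[hub[0]+r*np.cos(a),hub[1]+r*np.sin(a),z]))))[0,0] for a in A]
    pts.append((round(float(r),3),float(np.degrees(A[int(np.argmin(vals))])),float(np.degrees(A[int(np.argmax(vals))]))))
print(pts)
s=env.get_state(); print(s['tool_pos'],R.from_quat(s['orientation']).as_matrix().round(3),s['joint_pos'].round(2))
E
```

```text
time_s: 30.93
tool_pos: [0.5069, -0.0334, 0.1483]
time_s: 31.93
tool_pos: [0.5027, -0.0778, 0.1434]
orientation: [0.08, 0.704, -0.079, 0.701]
wrist_force: [0.7, -0.7, -2.3]
gripper_width: 0.0279
time_s: 32.18
tool_pos: [0.503, -0.0779, 0.1441]
orientation: [0.041, 0.707, -0.04, 0.705]
wrist_force: [0.1, -0.6, -1.5]
gripper_width: 0.0281
[0.46167663 0.22321769 0.1676    ] [0.55598793 0.21451366 0.168     ] 0.09471209281458909 174.7270814612549
101.92108049035728 0.09818013631981323
-113.02052259109203 0.09752701021879032
guard y axis ang-90 -5.276014575726393
[(0.03, 177.0, 166.0), (0.034, 177.5, 181.5), (0.038, 174.5, 181.5), (0.042, 175.0, 181.5), (0.046, 176.0, 166.0), (0.05, 176.5, 166.0), (0.054, 177.0, 181.5), (0.058, 175.0, 181.5), (0.062, 175.5, 167.0), (0.066, 176.0, 181.5), (0.07, 174.0, 166.5), (0.074, 174.5, 166.5), (0.078, 175.0, 179.5), (0.082, 175.5, 180.0), (0.086, 176.0, 168.0), (0.09, 166.0, 179.5)]
[ 0.50295198 -0.07785946  0.14411275] [[-0.003  0.114  0.993]
 [ 0.001  0.993 -0.114]
 [-1.     0.001 -0.003]] [-0.28  0.37  1.88  0.    0.9  -1.74]
```

```bash
python3 -m creep '[[0,0.0326,-0.0144,0],[0,0.0326,-0.0144,0],[0,0.0326,-0.0144,0],[0,0.0326,-0.0144,0],[0,0.0326,-0.0144,0],[0,0.0326,-0.0144,0],[0,0.0326,-0.0144,0],[0,0.0326,-0.0144,0],[0,0.0326,-0.0144,-0.02],[0,0,0,0],[0,0,0,0]]' | grep -E 'pos|time'
python3 -m creep '[[0.02,0,0,0],[0.02,0,0,0],[0.0115,0,0,0],[0,0,0,0],[0,0,0,0],[0,0,0,0]]'
python3 - <<'E'
from h import *
s,im=snap('scene','scene8.png'); s=env.get_state(); Rm=R.from_quat(s['orientation']).as_matrix(); print(s['tool_pos'],Rm[:,2].round(4))
eye=np.array(s['tool_pos'])+Rm@[-.0854,0,.0093]; tip=np.array([.4617,.2232,.1676]); print('eye',eye)
c=cam('scene'); z=lambda p:((proj(c,p)-[285,160])*10).round()
print('eye px',z(eye),'tip px',z(tip))
s2,it=snap('top','top8.png')
a=cv2.resize(im[160:220,285:345],(600,600),interpolation=cv2.INTER_CUBIC); cv2.imwrite('pics/c8.png',a[:,:,::-1])
E
```

```text
time_s: 33.1
tool_pos: [0.4063, 0.2292, 0.1451]
time_s: 33.6
tool_pos: [0.4078, 0.2274, 0.0947]
orientation: [0.033, 0.706, -0.033, 0.706]
wrist_force: [-0.6, -0.2, -1.0]
gripper_width: 0.028
[0.40783394 0.22758755 0.09493861] [ 9.957e-01 -9.230e-02  9.000e-04]
eye [0.4170136  0.22669733 0.18034699]
eye px [508. 319.] tip px [453. 424.]
```

View pics/c8.png

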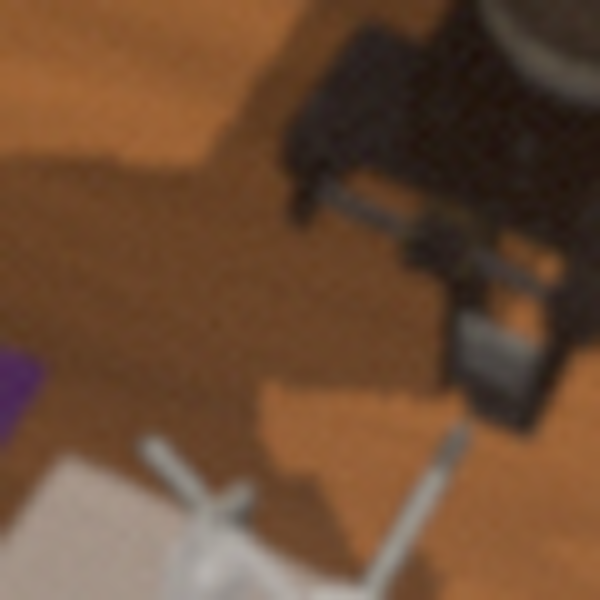

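The branch tip is at (460,428) against the predicted (453,424). The counter's top lies at about (502,330), near the prediction, so I thread the eyelet along the bar.

```bash
for i in 1; do python3 -m creep '[[0.003,0,0,0],[0.0026,0,0.012,0],[0.0026,0,0.012,0],[0.0026,0,0.012,0],[0,0,0,0]]'; python3 -m creep '[[0.0013,0,0.006,0],[0.0013,0,0.006,0],[0,0,0,0]]'; python3 -m creep '[[0.0013,0,0.006,0],[0,0,0,0]]'; python3 -m creep '[[0.0013,0,0.006,0],[0,0,0,0]]';python3 -m creep '[[0.0013,0,0.006,0],[0,0,0,0]]'; python3 -m creep '[[0.0013,0,0.006,0],[0,0,0,0],[0,0,0,0]]'; done | grep -E 'pos|force'
```

```text
tool_pos: [0.446, 0.2245, 0.083]
wrist_force: [-0.8, -0.6, -0.7]
tool_pos: [0.4562, 0.2235, 0.0807]
wrist_force: [0.3, 0.0, -0.4]
tool_pos: [0.4619, 0.223, 0.0795]
wrist_force: [0.4, 0.3, -1.0]
tool_pos: [0.4679, 0.2225, 0.0782]
wrist_force: [0.6, 0.5, -0.3]
tool_pos: [0.4739, 0.2219, 0.0769]
wrist_force: [0.4, 0.3, 0.3]
tool_pos: [0.4795, 0.2213, 0.0757]
wrist_force: [0.4, 0.0, 0.7]
```

```bash
for i in 1; do python3 -m creep '[[0.002,0,0,0],[0,0,0,0]]'; python3 -m creep '[[0.001,0,0,0],[0,0,0,0],[0,0,0,0]]';python3 -m creep '[[0.001,0,0,0],[0,0,0,0],[0,0,0,0]]'; python3 -m creep '[[0.001,0,0,0],[0,0,0,0],[0,0,0,0]]'; done | grep -E 'pos|force'
```

```text
tool_pos: [0.4799, 0.2216, 0.0745]
wrist_force: [0.9, -0.4, 9.7]
tool_pos: [0.4802, 0.2217, 0.0741]
wrist_force: [0.9, -2.3, 14.6]
tool_pos: [0.4806, 0.2218, 0.0735]
wrist_force: [-0.4, -1.5, 17.3]
tool_pos: [0.4811, 0.2219, 0.0728]
wrist_force: [-0.1, -1.5, 19.9]
```

Firm support appears on lowering and none was felt during insertion, which only fits a threaded eyelet. I unload to a light contact and ease the grip.

```bash
for i in 1; do python3 -m creep '[[-0.002,0,0,0],[0,0,0,0],[0,0,0,0]]' - 10; python3 -m creep '[[-0.0015,0,0,0],[0,0,0,0],[0,0,0,0]]' - 5; python3 -m creep '[[0,0,0,0],[0,0,0,0],[0,0,0,0],[0,0,0,0]]' - 3; done ; python3 asc.py w13.png | sed -n '18,39p'
```

```text
time_s: 36.28
tool_pos: [0.4794, 0.2215, 0.0733]
orientation: [0.032, 0.706, -0.032, 0.707]
wrist_force: [1.9, -0.0, 7.7]
gripper_width: 0.0279
time_s: 36.53
tool_pos: [0.4786, 0.2213, 0.074]
orientation: [0.032, 0.707, -0.032, 0.706]
wrist_force: [-0.4, 0.6, 0.2]
gripper_width: 0.028
time_s: 36.87
tool_pos: [0.4788, 0.2213, 0.0741]
orientation: [0.032, 0.706, -0.032, 0.706]
wrist_force: [0.1, 0.1, -0.4]
gripper_width: 0.0282
161 ........................................................
164 ........................................................
167 ....................ggwwwwwWWWWWWwwwwwg.................
170 ..............wwWWWWWWWWWWWWWWWWWWWWWWWWWWWWwg..........
173 .........wwWWWWWWWWWWWWWWWWWWWWWWWWWWWWWWWWWWWWWwg......
176 .....gwWWWWWWWWWWWWWWWWWWWwwwwWWWWWWWWWWWWWWWWWWWWWWwg..
179 ...wwWWWWWWWWWWwwwggggggggggggggggggggWWWWWWWWWWWWWWWWWW
182 gwwwWWWWwWWWWWWWwwggggggggggggggggggggwWWWWWWWWWWWWWWWWW
185 wwwwWWWWWwWWWWwwwwggggggggggggggggggggwWWWWWWWWWWWWWWWWW
188 wwwwwwwWwwwwWWwwwggggggggggggggggggggggWWWWWWWWWWWWWWWWW
191 wwwwwwwwwwwwwwwwwggggggggggggggggggggggWWWWWWWWWWWWWWWWW
194 wwwwwwwwwwwwwwwwwggggggggggggggggggggggWWWWWWWWWWWWWWWWW
197 WwwwwwwwwwwwwwwwwkgggggggggggggggggggggWWWWWWWWWWWWWWWWw
200 WWwwwwwwwwwwwwwwwkkkgggggggggggggggggggWWWWWWWWWWWWwwwww
203 WwwwwwwWWWWWwwwWwkkkgggggggggggggggggggwWWWWwwwwwwwwwwww
206 WWwwwwWWwwWWWWWWwkkkkkggggggkkkkkkkgggggwwwwwwwwwwwwwwww
209 WwwwwwwwwwWwwwWWwkkkkkkkggggkkkkkkkkkkkgWwwwwwwwwwwwwwww
212 wwwwwwwwwwwwwwwWgkkkkkkkkkkkkkkkkkkkkkkgwwwwwwwwwwwwwwww
215 wwwWWWwwwWWWwWwWgkkkkkkkkkkkkkkkkkkkkkkkwWWwwwwwwwwwwwww
218 wwwWWwwWWWWWgkkwkkkkkkkkkkkkkkkkkkkkkkkkwkkkwwwwwwwwwwww
221 wwwwwwWWWWWwkkkkkkkkkkkkkkkkkkkkkkkkkkkkkkkkwwwwwwwwwwww
224 wwwWWWWWWwkkkkkkkkkkkkkkkkkkkkkkkkkkkkkkkkkkkkgwwwwwwwww
```

```bash
python3 -m creep '[[0,0,0,0],[0,0,0,0],[0,0,0,0],[0,0,0,0],[0,0,0,0],[0,0,0,0],[0,0,0,0],[0,0,0,0]]' 0.34 3; python3 asc.py w14.png | sed -n '18,39p'; python3 -m creep '[[0,0,0,0],[0,0,0,0],[0,0,0,0],[0,0,0,0],[0,0,0,0],[0,0,0,0],[0,0,0,0],[0,0,0,0]]' 0.42| tail -2;  python3 asc.py w15.png | sed -n '24,36p'
```

```text
time_s: 37.58
tool_pos: [0.479, 0.2214, 0.0742]
orientation: [0.032, 0.706, -0.032, 0.706]
wrist_force: [-0.6, -0.4, 0.1]
gripper_width: 0.0322
161 ........................................................
164 ........................................................
167 ...................ggwwwwwWWWWWWWwwwwwgg................
170 .............gwWWWWWWWWWWWWWWWWWWWWWWWWWWWWWwg..........
173 .........wwWWWWWWWWWWWWWWWWWWWWWWWWWWWWWWWWWWWWWwg......
176 .....gwWWWWWWWWWWWWWWWWWWWWWWWWWWWWWWWWWWWWWWWWWWWWWww..
179 ...wwwwwWWWWWWWWWWWWWWWWWWWWWWWWWWWWWWWWWWWWWWWWWWWWWWWW
182 gwwwwwwwwWWWWWWWWWWWWWWWWWWWWWWWWWWWWWWWWWWWWWWWWWWWWWWW
185 wwwwwwwwwwWWWWWWWWWWWWWWWWWWWWWWWWWWWWWWWWWWWWWWWWWWWWWW
188 wwwwwwwwwwwwWWWWWWWWWWWWWWWWWWWWWWWWWWWWWWWWWWWWWWWWWWWW
191 wwwwwwwwwwwwwWWWWWWWWWWWWWWWWWWWWWWWWWWWWWWWWWWWWWWWWWWW
194 wwwwwwwwwwwwwwWWWWWWWWWWWWWWWWWWWWWWWWWWWWWWWWWWWWWWWWWW
197 wwwwwwwwwwwwwwwwWWWWWwwwwwwwwwwwwWWWWWWWWWWWWWWWWWWWwwww
200 wwwwwwwwwwwwwwwwwWWWwwwwwwwwwwwwwWWWWWWWWWWWWWWWWWWwwwww
203 wwwwwwwwwwwwwwwwwwWwwwwwwwwwwwwwwwwwwwWWWWWwwwwwwwwwwwww
206 wwwwwwwwwwwwwwwwwwwwwwwwwwwwwwwwwwwww
[... 532 characters left out ...]
WWWWWWWWWWWWWWWWWWWWWWWWWWWWW
185 wwwwwwwwwwWWWWWWWWWWWWWWWWWWWWWWWWWWWWWWWWWWWWWWWWWWWWWW
188 wwwwwwwwwwwwWWWWWWWWWWWWWWWWWWWWWWWWWWWWWWWWWWWWWWWWWWWW
191 wwwwwwwwwwwwwWWWWWWWWWWWWWWWWWWWWWWWWWWWWWWWWWWWWWWWWWWW
194 wwwwwwwwwwwwwwWWWWWWWWWWWWWWWWWWWWWWWWWWWWWWWWWWWWWWWWWW
197 wwwwwwwwwwwwwwwwWWWWWWWWwWWwwwwwwWWWWWWWWWWWWWWWWWWWwwww
200 wwwwwwwwwwwwwwwwwWWWWWwwwwwwwwwwwwwWWWWWWWWWWWWWWWWwwwww
203 wwwwwwwwwwwwwwwwwwWWwwwwwwwwwwwwwwwwwwWWWWWwwwwwwwwwwwww
206 wwwwwwwwwwwwwwwwwwwwwwwwwwwwwwwwwwwwwwwwwwwwwwwwwwwwwwww
209 wwwwwwwwwwwwwwwwWwwwwwwwwwwwwwwwwwwwwwwwwwwwwwwwwwwwwwww
212 wwwwwwwwwwwwwwwwWwwwwwwwwwwwwwwwwwwwwWWwwwwwwwwwwwwwwwww
215 wwwwwwwwwwwwwwwwwwwwwwwwwwwwwwwwwwwwwwwwwwwwwwwwwwwwwwww
```

It swung free and out of the wrist view. I withdraw straight up and back, then check numerically.

```bash
python3 -m creep '[[0,0,-0.003,0],[-0.02,0,-0.002,0],[-0.035,0,0,0],[-0.035,0,0,0],[-0.035,0,0,0],[-0.02,0,0,0],[0,0,0,0]]' | grep -E 'time|pos|force'
python3 -m creep '[[0,-0.04,0,0],[0,-0.04,0,0],[0,-0.04,0,0],[0,-0.04,0,0],[0,-0.04,0,0],[0,-0.04,0,0],[0,-0.04,0,0],[0,-0.04,0,0],[0,0,0,0],[0,0,0,0]]' | grep -E 'time|pos|force'
python3 - <<'E'
from h import *
s,t=snap('top','top9.png'); s,sc=snap('scene','scene9.png')
def asc(w,y0,y1,x0,x1):
    hsv=cv2.cvtColor(cv2.resize(w[y0:y1,x0:x1],None,fx=2,fy=1,interpolation=cv2.INTER_CUBIC),cv2.COLOR_RGB2HSV)
    for i,r in enumerate(hsv): print(y0+i,''.join('W' if (v>190 and q<60) else 'w' if (v>140 and q<70) else 'g' if (q<80 and v>75) else 'k' if v<=75 else '.' for h,q,v in r))
asc(t,176,224,150,212); asc(sc,188,250,296,348)
E
```

```text
time_s: 38.93
tool_pos: [0.4753, 0.2224, 0.2235]
wrist_force: [0.1, -0.0, -0.8]
time_s: 39.77
tool_pos: [0.4443, -0.0984, 0.2184]
wrist_force: [0.5, 0.7, 0.1]
176 .............wwWWWWWWWWWWWWWWWWWWWWwwwggwwggwwwwWWWWWwwWWWWWWWWWWWWWwwwwwwwwwwwwwwwwwwwwwwwwwwwwwwwwwwwwwwwWWWWWWWWWWWWWWWWW
177 ............wwWWWWWWWWWWWWWWWWWWWWWWWwwwwwwwggwwWWWWWWWWwwwWWWWwwwwwwwwwwWWWWwwwwwwwwwwwwwwwwwwwwwWWwwwwwWWWWWWWWWWwwwwWWWWW
178 ...........wwWWWWWWWWWWWWWWWWWWWWWWWWWWwwwwwwwwwWWWWWWWWWWWWWWwwgwwwwwwwwwWWWwwwwwwwwwwwwwwwwwwWWWWWWWWWWWWWWWWWWWWwwWWWWWWW
179 ..........wwWWWWWWWWWWWWWWWWWWWWWWWWWWWWwwwwwwgwwWWWWWWWWWWWWwwwwwwwggwwWWWWWWwwwwwwwwwgggggwwWWwwWWWwwwwWWWWWWWWWWWWWWWWWWW
180 ..........gWWWWWWWWWWWWWWWWWWWWWWWWWWWWWWWwwwwwwwwwwwwWWWWwwwwwwwwggwwWWWWWwwwwwwwwwwwwwwggwwwwWWWWWWWWWwwWWWWWwwwwwWWWWWWWW
181 .........gwWWWWWWWWWWWWWWWWWWWWWWWWWWWWWWWwwwwwwwgggwwWWWWwwwwwwwwwwWWWWWWwwwwwwwwwwwwwwwwwwwwwWWWWWWWWWWWWWWWWWWWWWWWWWWWWW
182 ........gwWWWWWWWWWWWWWWWWWWWWWWWWWWWWWWwwwwwwwWWWWWWwwwwggggwwgggwwwwwwwwwwwwwwwwwwwwwwwwwwwwwWWWWWWWWWWWWWWWWWWWWWWWWWWWWW
183 ........wWWWWWWWWWWWWWWWWWWWWWWWWW
[... 11308 characters left out ...]
wWWWWWWwwwwwwwwwwwwwwWWWWWWWwww...............
244 WWWwwgggkkkkkkgggwwwwwwggggggggggwwwwwwwwwwwwwwwwwwwwwwwwwwWWWWWWWwwwwwwwwwwwWWWWWWWWWWWww..............
245 WWWWwwwggggggggggwwwwwwggggggggggggggwwwwwwwwwwwwwwwwwwwwwwWWWWWWWWWWWWWWWWWWWWWWWWWWWWWWwg.............
246 WWWWWWwwwwggggggwwwwwggggggggggggggggggggwwwwwwwwwwwwwwwwwwWWWWWWWWWWWWWWWWWWWWWWWWWWWWWWwg.............
247 WWWWWWWWwwwwgggggggggggggggggggggggggggggggggwwwwwwwwwwwwwwwwwwwwWWWWWWWWWWWWWWWWWWWWWWWWWw.............
248 wwwWWWWwwwwwwwggggggggggggggggggggggggggggggggggwwwwwwwwwwwwwwwwwwwWWWWWWWWWWWWwwWWWWWWWWWw.............
249 wwwwwwwwwwwggggggggggggwwwwwwwwgggggggggggggggggggggwwwwwwwWwwwwwwWWWWWWWWWWWWwwwWWWWWWWWWw.............
```

Scene and top both show the counter's dark body hanging on the bare branch, and the branch tip where it was. I wait 1.5 s, compare for stillness, and check the branch angle and the bystanders.

```bash
python3 -m creep '[[0,0,0,0],[0,0,0,0],[0,0,0,0],[0,0,0,0],[0,0,0,0],[0,0,0,0],[0,0,0,0],[0,0,0,0],[0,0,0,0],[0,0,0,0],[0,0,0,0],[0,0,0,0]]' | head -1
python3 - <<'E'
from h import *
T=cam('top')
a=cv2.imread('pics/top9.png').astype(int); s,t=snap('top','top10.png'); s,sc=snap('scene','scene10.png'); b=t[:,:,::-1].astype(int); a2=cv2.imread('pics/scene9.png').astype(int)
d=np.abs(a-b).max(2)[140:225,140:235]; e=np.abs(a2-sc[:,:,::-1]).max(2)[195:290,270:365]; print('still: top',d.max(),(d>40).sum(),'scene',e.max(),(e>40).sum())
# bystanders vs first image
o=cv2.imread('pics/top0.png').astype(int); D=(np.abs(o-b).max(2)>60).astype(np.uint8); D[:, :]=cv2.morphologyEx(D,cv2.MORPH_OPEN,np.ones((3,3)))
n,l,st,c=cv2.connectedComponentsWithStats(D); print([(tuple(x[:5]),) for x in st[1:] if x[4]>20])
o6=cv2.imread('pics/top6.png').astype(int); d6=np.abs(o6-b).max(2)
# branch tip region shift by phase correlation vs top6
g6=cv2.imread('pics/top6.png',0).astype(np.float32); g=cv2.cvtColor(t,cv2.COLOR_RGB2GRAY).astype(np.float32)
for n,(y0,y1,x0,x1) in dict(bare_tip=(211,222,164,178),left_tip=(186,198,138,152),right=(190,204,194,212)).items():
    r=cv2.matchTemplate(g[y0-3:y1+3,x0-3:x1+3],g6[y0:y1,x0:x1],cv2.TM_CCOEFF_NORMED); print(n,r.max().round(3),np.array(np.unravel_index(r.argmax(),r.shape))-3)
E
```

```text
time_s: 40.87
still: top 20 0 scene 12 0
[((np.int32(333), np.int32(172), np.int32(17), np.int32(11), np.int32(131)),), ((np.int32(203), np.int32(182), np.int32(9), np.int32(4), np.int32(28)),), ((np.int32(159), np.int32(196), np.int32(9), np.int32(5), np.int32(34)),), ((np.int32(221), np.int32(201), np.int32(109), np.int32(183), np.int32(7378)),), ((np.int32(183), np.int32(204), np.int32(4), np.int32(6), np.int32(24)),), ((np.int32(100), np.int32(233), np.int32(10), np.int32(5), np.int32(40)),), ((np.int32(66), np.int32(258), np.int32(8), np.int32(7), np.int32(45)),), ((np.int32(88), np.int32(265), np.int32(26), np.int32(19), np.int32(178)),), ((np.int32(173), np.int32(265), np.int32(7), np.int32(3), np.int32(21)),), ((np.int32(116), np.int32(268), np.int32(8), np.int32(4), np.int32(27)),), ((np.int32(183), np.int32(269), np.int32(10), np.int32(5), np.int32(37)),), ((np.int32(199), np.int32(268), np.int32(8), np.int32(6), np.int32(27)),), ((np.int32(159), np.int32(270), np.int32(19), np.int32(13), np.int32(130)),), ((np.int32(200), np.int32(271), np.int32(14), np.int32(9), np.int32(70)),), ((np.int32(185), np.int32(275), np.int32(5), np.int32(6), np.int32(22)),), ((np.int32(191), np.int32(275), np.int32(8), np.int32(8), np.int32(52)),), ((np.int32(0), np.int32(278), np.int32(61), np.int32(106), np.int32(4378)),), ((np.int32(165), np.int32(283), np.int32(30), np.int32(12), np.int32(170)),), ((np.int32(137), np.int32(285), np.int32(23), np.int32(11), np.int32(120)),), ((np.int32(106), np.int32(329), np.int32(104), np.int32(55), np.int32(3483)),), ((np.int32(217), np.int32(335), np.int32(8), np.int32(9), np.int32(52)),), ((np.int32(203), np.int32(374), np.int32(5), np.int32(6), np.int32(25)),)]
bare_tip 0.967 [0 0]
left_tip 0.928 [ 0 -1]
right 0.967 [0 0]
```

```bash
python3 -c "
from rig import env
print(env.sign_off())"
```

```text
the job is handed in; nothing more can be done
None
```

The counter is hanging by its eyelet on the bare branch, the branch faces out of the open front, and I handed the job in at about 41 s.

**What I did**
- **Carousel:** I turned it about 132° counter-clockwise with the closed fingers. A first sweep passed over the branches because the finger ends sit about 37 mm behind the stated tool point. I measured this by touching the bench and corrected for it.
- **Counter and button:** I drew the counter out along its slant. Pushing it against the pad's edge brought its lean from 35° to about 20°. A second try at straightening it further did nothing. I then pressed the button on the black pad until it hit its stop, with the force rising from about 5 N to a peak of about 43 N.
- **Hanging:** I threaded the eyelet onto the bare branch, let the branch take the weight, released and withdrew.

**Last checks**
- **Stillness:** top and scene pictures taken over 1 s apart show nothing moving around the carousel.
- **Branch direction:** it measured 174.7°, the same as the guard's normal, before hanging. The bare and right branch tips had not shifted afterwards; the left one matched one pixel off.
- **Bystanders:** in the top view, only the stand, carousel and arm with its shadow showed changes.

**Less certain**
- The eyelet seems to have slid about 10 mm inwards along the slope, to about 50 mm from the axis.
- The final check was numerical because I had used all 12 picture views. I did not look at the hung counter in a close-up.
- The button's travel was judged from the force, not seen.

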